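# Zero the scale, slide a chocolate bar across it and square it against a soft stop

### The arm

A 6-joint arm with a two-finger parallel gripper is mounted at the origin on a cart in front of the work surface, level with it; the furniture and walls round the work are solid. World frame = base frame: x ahead of the robot, y to its left, z up, the work surface at z = 0. Lengths are in m, angles in rad, forces in N, time in s.
With the tool pointing down it reaches from about 0.425 to 0.95 m from the base axis. Payload 3.5 kg.
Tool frame: the origin (TCP) lies between the finger pads; the fingertips stand 14 mm ahead of it and the grasp point (between the pads) lies 5 mm behind it; z points along the fingers, y is the direction in which the jaws open and shut (so a half turn about z gives the same grasp; the last joint's range is limited). The gripper opens to 85 mm and grips with 20 to 120 N. Pads are 22 mm wide; open, the fingers measure 114 mm over their backs; the gripper's body (76 mm by 85 mm) begins 54 mm behind the grasp point. The pads swing forward as they close: fully open they stand 13 mm farther back than shut.
Start: joints at [0.974, 0.286, 1.577, -0, 1.279, -0.15], TCP at [0.292, 0.609, 0.245] pointing down, gripper open.
Joint ranges: [-2.77, 2.77], [-0.9, 2.22], [0.21, 2.48], [-1.53, 4.67], [0.24, 2.81], [-2.84, 2.84]. Speed limits (rad/s): [2.79, 2.79, 3.14, 3.14, 3.14, 3.14].

### API

Orientations are given as a unit quaternion [x, y, z, w].
In Python, from plant import ctrl gives the robot as it stands. The module is installed in compiled form; this text tells all that it offers.
- The arm moves only by the tool servo_tool, never from a script. Its argument "increments" is text: rows parted by semicolons, each of 7 numbers parted by spaces: the turn, a rotation vector about the tool's x, y, z in rad, then the shift along the tool's x, y, z in cm, then the finger opening in cm, from 0 to 8.54. In form: ax ay az dx dy dz claw; .... A call has 1 to 10 rows; each row is the pose to reach, as a shift and turn from the pose commanded when the call began, along the tool's axes at that moment; what a row does not reach only later rows make up. A row lasts 1/12 s, in which the tool goes at most 41.7 mm and 7.16 degrees, less where a joint would pass 70% of its speed; a pose out of reach is approached as far as the arm can. A call with a gripper value outside its range is refused whole. The fingers move at their own pace and stop on an object; "grip_force" is the grip in N (left out, the last holds). Time passes only in rows, so rows that repeat a pose let the fingers close. It gives the time, the measured TCP pose, the force and the opening at its end, in the units of the state.
- ctrl.get_state(): the state, without advancing time (a new reading comes with each control period).
- ctrl.read_camera(name): name is "side" or "top"; returns (picture, depth): 480x640x3 uint8, red, green, blue; 480x640 float32, m along the optical axis (not along the pixel's ray), 0 where there is no reading.
- ctrl.camera_info(name): a dict with "camera_matrix" (3x3 intrinsics, pixels), "D" ([k1, k2, p1, p2, k3] as OpenCV has them; the pictures are not rectified), "world_to_cam" (4x4, takes a point from world to camera coordinates). Camera axes: x right, y down, z forward; pixel columns grow to the right and rows downward; lengths in m; the calibration is good to about 2 mm. A picture is of the moment at which its call begins. camera_info takes no time and is no camera call.
- ctrl.sign_off(): hands the job in, once; it reports no verdict.
The state is a dict: "time": time; "qpos": joint angles; "dq": joint speeds; "joint_efforts": joint torques, N m; "eef_pos": TCP position; "tcp_rot": TCP orientation; "contact_force": force on the tool from outside, world axes, zero at the start; "wrist_torque": the same for the moment, N m; "opening": opening from 0.0 (shut) to 1.0 (fully open).
Only numpy, scipy, OpenCV 4.12 (cv2) and the standard library are available. Lean on these libraries where they do the work, as an engineer would, in place of code of your own. Each camera call takes 0.05 s, during which the arm holds its last target.

### The job

Check-weigh the freshly set chocolate bar: while it still lies on the cooling slab, zero the scale by pressing its recessed orange key well in, but gently, with the end of the red marker, and lay the marker back on the table. Then slide the bar with light pushes on its edges, never lifting it, onto the middle of the weighing plate, take your fingers off for about a second so the reading can settle, slide it on to the middle of the wooden wrapping board's width, and nudge it back along the board until its far end rests squarely against the soft blue strip on the fence. The bar is thin and snaps if it is pushed with more than 6 N, nothing may press hard on the weighing plate, and the black marker, fork and thermometer stay where they are.

Things in the scene. Friction and masses are not known exactly. Their poses are not given: they have to be found in the camera images.
- scale: low light grey bench scale, 194 (x) x 132 mm (y), fixed; origin under it at table height, z up. Its upright front panel lies at x = -105 mm and looks along its -x, 5 to 38 mm above the table; display left, zero key right. Slab and board stand at its two sides along its y, their middles 134 mm away, 4 mm from the weighing plate; which is on which side varies.
- key_face (a point): middle of the face of the orange zero key, 18 mm square, sunk 4 mm behind the front panel in a 24 mm square recess that is 16 mm deep; 20 mm above the table. The key moves straight along the scale's +x (into the case) and springs back.
- zero_key (a joint): travel of the zero key in m: 0 out, 0.006 at its end stop; spring 0.9 N per mm, so 3 mm takes about 2.7 N; it counts as pressed beyond 3 mm
- plate_top (a point): middle of the top of the brushed steel weighing plate, 176 mm along the scale's x by 140 mm along its y, flat, 46 mm above the table, 8 mm behind the scale's origin along its x; axes as the scale
- plate (a joint): how far the weighing plate has sunk in m: 0 empty, 0.2 mm under the bar, spring 5 N per mm; more than 2.4 mm (12 N) overloads the scale
- cooling_slab: aluminium cooling slab with fins below, 200 mm along its x by 120 mm along its y, fixed; origin under its middle at table height; flat top 48 mm above the table (2 mm above the weighing plate). The bar starts on it.
- wrapping_board: pale maple wrapping board, 208 mm along its x (-100 to +108) by 120 mm along its y, fixed; origin at table height; flat top 44 mm above the table (2 mm below the weighing plate); axes parallel to the scale's. Across its far (+x) end stands a fence up to 61 mm, faced with the soft blue strip.
- chocolate_bar: dark brown moulded chocolate bar, 150 mm along its x by 78 mm along its y by 11 mm thick, about 100 g; origin in the middle of its underside, z up. It lies with its x roughly along the scale's x, so it is pushed along the scale's y by a long edge. Sliding takes 0.4 to 0.9 N.
- marker: red and white capped marker lying on the table, 127 mm along its own y, 14 mm thick in x and z, 12 g; origin in the middle of its underside (7 mm below its axis); both ends are blunt, either may press the key
- thermometer: bystander: dial probe thermometer, 158 mm long, 45 mm dial, 11 mm high, lying on the table
- black_marker: bystander: black and white marker of the same size, lying on the table on the other side; not the one to use
- fork: bystander: dipping fork with wooden handle, 223 mm long, 14 mm high, lying on the table
- strip_face (a point): middle of the near face of the soft blue silicone strip (112 mm along the board's y, 45 to 58 mm above the table), 88 mm from the board's origin along its x
- strip (a joint): how far the strip is pressed in along the board's +x, in m: 0 free, 0.006 at its hard stop; it gives way 1 mm per 0.8 N and springs back

How it is judged:
By the outcome, as a careful person would: the job done as asked, in the order asked, and still so for the second after the job is handed in, with the robot touching nothing.
It also fails if it takes over 70 s, if anything falls off the work surface, if the arm or the gripper's body presses on something with over 40 N, if the wrist force passes 120 N, or if a joint passes its speed limit or range.

## Working session

There is one attempt and no reset: what is moved stays moved. The work goes in short steps, Python scripts to look and compute and a tool call to move; the robot and the scene stay as the last step left them, time stands still between calls to the robot, and variables do not carry over. Pictures are saved under pics/ and viewed, and the job is handed in when it is done.

Besides the shell and the picture viewer there is one more tool, called after "Call:" as name(argument=value, ...) on one line, values as JSON. servo_tool: Moves the arm, as the interface text tells. Its arguments: {"type":"object","properties":{"increments":{"type":"string"},"grip_force":{"type":"number"}},"required":["increments"]}

```bash
ls; mkdir -p pics; cat > h.py <<'E'
import numpy as np, cv2
from plant import ctrl
from scipy.spatial.transform import Rotation as R
def snap(name,tag):
    im,d=ctrl.read_camera(name); np.savez(f'pics/{tag}.npz',im=im,d=d)
    cv2.imwrite(f'pics/{tag}.png',im[:,:,::-1]); return im,d
def ci(name):
    c=ctrl.camera_info(name); return np.array(c['camera_matrix']),np.array(c['D'],float),np.array(c['world_to_cam'])
def plane(name,px,z):
    K,D,T=ci(name); px=np.asarray(px,float).reshape(-1,1,2)
    n=cv2.undistortPoints(px,K,D).reshape(-1,2)
    r=np.c_[n,np.ones(len(n))]@T[:3,:3]; o=-T[:3,:3].T@T[:3,3]
    return o+r*((z-o[2])/r[:,2])[:,None]
def proj(name,P):
    K,D,T=ci(name); P=np.asarray(P,float).reshape(-1,3)
    return cv2.projectPoints(P,cv2.Rodrigues(T[:3,:3])[0],T[:3,3],K,D)[0].reshape(-1,2)
def st():
    s=ctrl.get_state(); 
    for k in s: print(k,np.round(s[k],4))
E
python3 - <<'E'
from h import *
snap('top','t0');snap('side','s0');st()
for n in('top','side'):
    K,D,T=ci(n);print(n,K.round(1).tolist(),D.round(3),(-T[:3,:3].T@T[:3,3]).round(3),T[:3,:3].round(2).tolist())
E
```

```text
pics
time 0.1
qpos [ 0.974   0.2871  1.578  -0.      1.2786 -0.15  ]
dq [ 0.0004 -0.0012 -0.0032 -0.0009  0.0016  0.0009]
joint_efforts [ 8.00000e-04 -4.07295e+01 -2.93699e+01 -2.00000e-04  3.40000e-03
 -0.00000e+00]
eef_pos [0.2913 0.6083 0.2441]
tcp_rot [ 2.215e-01  9.751e-01 -1.000e-03 -4.000e-04]
contact_force [-0.6643  0.2194 -0.1382]
wrist_torque [-0.0028 -0.0142  0.0217]
opening 0.9983
top [[504.0, 0.0, 320.3], [0.0, 504.0, 237.0], [0.0, 0.0, 1.0]] [-0.011  0.     0.     0.     0.   ] [0.405 0.02  1.214] [[-0.02, -1.0, 0.01], [-0.99, 0.02, -0.13], [0.13, -0.01, -0.99]]
side [[451.9, 0.0, 317.5], [0.0, 451.9, 241.7], [0.0, 0.0, 1.0]] [-0.062  0.     0.     0.     0.   ] [0.492 0.879 0.649] [[-1.0, -0.08, -0.01], [-0.04, 0.56, -0.83], [0.07, -0.82, -0.56]]
```

View pics/t0.png

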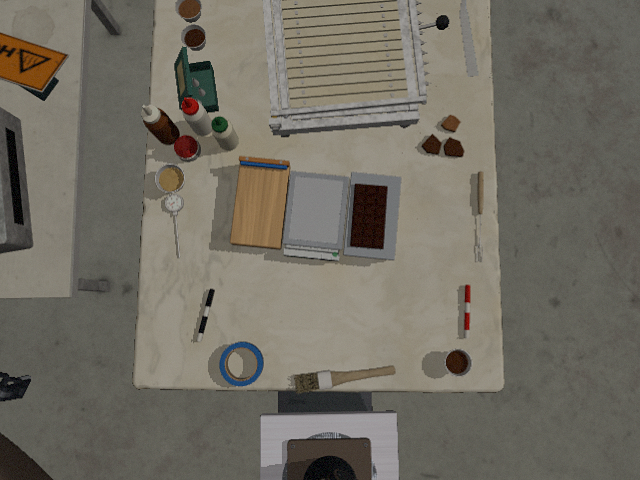

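View pics/s0.png

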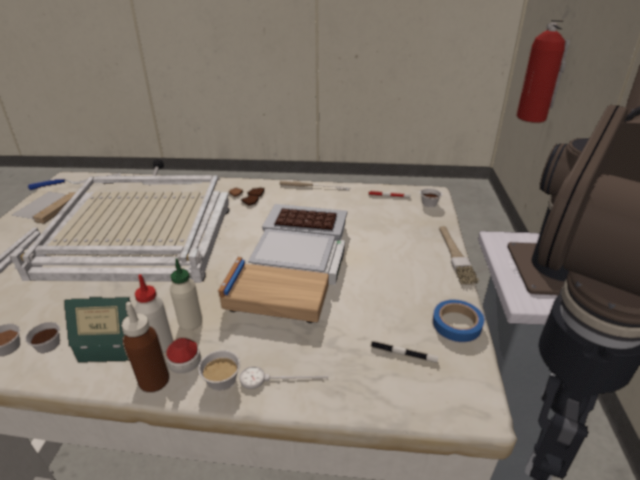

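The top view shows the board at about (261,203), the scale at (316,212), the slab with the bar at (370,216), the red marker at (467,310) and the black marker at (205,315). The thermometer is at (175,220) and the fork at (479,215). Next I'll measure them.

```bash
python3 - <<'E'
from h import *
im=np.load('pics/t0.npz')['im']; d=np.load('pics/t0.npz')['d']
c=im[140:350,220:490]; cv2.imwrite('pics/t0c.png',cv2.resize(c,None,fx=2.9,fy=2.8,interpolation=cv2.INTER_CUBIC)[:,:,::-1])
hsv=cv2.cvtColor(im,cv2.COLOR_RGB2HSV)
def blob(m,z,lab,box,out=True):
    x0,y0,x1,y1=box; mm=np.zeros(m.shape,np.uint8); mm[y0:y1,x0:x1]=m[y0:y1,x0:x1]
    mm=cv2.morphologyEx(mm*255,cv2.MORPH_CLOSE,np.ones((5,5)))
    cs,_=cv2.findContours(mm,cv2.RETR_EXTERNAL,cv2.CHAIN_APPROX_NONE); 
    k=max(cs,key=cv2.contourArea); p=plane('top',k.reshape(-1,2),z)[:,:2]*1000
    r=cv2.minAreaRect(p.astype(np.float32)); print(lab,'n',cv2.contourArea(k),'c',np.round(r[0],1),'sz',np.round(r[1],1),'ang',round(r[2],2), cv2.boundingRect(k))
    return r
H,S,V=[hsv[...,i].astype(int) for i in range(3)]
bar=(V<110)&(S>60); blob(bar,0.059,'bar',(340,175,400,260))
wood=(S>70)&(H<25)&(V>120); blob(wood,0.044,'board',(228,165,295,255))
red=(S>120)&((H<8)|(H>170)); blob(red,0.007,'red',(455,280,480,340))
mk=((S>120)&((H<8)|(H>170)))|((V>225)&(S<20)); blob(mk,0.007,'marker',(460,280,476,340))
blob((H>100)&(H<125)&(S>110),0.058,'strip',(235,150,295,175))
blob((H>35)&(H<90)&(S>60),0.03,'green',(280,235,345,265)) if ((H>35)&(H<90)&(S>60))[235:265,280:345].any() else 0
print(im[240:265:2,337],im[180:350:12,466])
print('depth',d[212,316],d[203,261],d[180,372],d[310,440])
E
```

```text
bar n 1933.0 c [ 604.9 -101.6] sz [ 76.  147.1] ang 84.61 (350, 184, 37, 65)
board n 3654.5 c [638.9 152.7] sz [117.3 193.5] ang 83.08 (231, 167, 58, 81)
red n 66.5 c [ 357.  -332.6] sz [11.9 37.8] ang 86.87 (464, 313, 6, 17)
marker n 66.5 c [ 357.  -332.6] sz [11.9 37.8] ang 86.87 (464, 313, 6, 17)
strip n 121.5 c [730.8 143. ] sz [109.5   8.7] ang 83.22 (240, 161, 47, 8)
green n 10.5 c [519.6 -22.8] sz [9.5 8.5] ang 62.34 (333, 252, 5, 5)
[[118 119 119]
 [115 112 116]
 [110 109 109]
 [107 110 111]
 [ 97  98  98]
 [131 130 126]
 [102 106 102]
 [ 69  94  74]
 [145 146 142]
 [151 150 146]
 [ 96  97  95]
 [111 104  86]
 [138 129 111]] [[143 135 118]
 [142 137 123]
 [142 135 121]
 [144 139 126]
 [149 142 129]
 [144 138 124]
 [142 135 120]
 [149 142 128]
 [145 137 121]
 [ 86   7   6]
 [ 83   0   4]
 [112  83  78]
 [105   4   0]
 [130 127 117]
 [144 139 122]]
depth 1.1882215 1.1879596 1.1979314 1.2017022
```

```bash
python3 - <<'E'
from h import *
d=np.load('pics/t0.npz')['d']
K,D,T=ci('top')
u,v=np.meshgrid(np.arange(225,480),np.arange(145,350)); n=cv2.undistortPoints(np.c_[u.ravel(),v.ravel()].astype(float).reshape(-1,1,2),K,D).reshape(-1,2)
z=d[v.ravel(),u.ravel()]; P=(np.c_[n*z[:,None],z]-T[:3,3])@T[:3,:3]
for lab,lo,hi,b in(('table',-.01,.01,(300,270,440,340)),('board',.038,.05,(230,170,292,255)),('scale',.04,.055,(287,170,348,255)),('slab+bar',.04,.07,(350,170,405,262)),('slab',.04,.054,(350,170,405,262)),('bar',.054,.07,(350,170,405,262))):
    uu,vv=u.ravel(),v.ravel(); m=(uu>b[0])&(uu<b[2])&(vv>b[1])&(vv<b[3])&(P[:,2]>lo)&(P[:,2]<hi)
    p=P[m]*1000
    r=cv2.minAreaRect(p[:,:2].astype(np.float32)) if m.sum()>5 else None
    print(lab,m.sum(),p.mean(0).round(1),np.median(p[:,2]).round(1),r and [np.round(x,1) for x in r])
E
```

```text
table 9554 [ 398.7 -105.6   -0.7] -0.7 [array([ 399.1, -107. ]), array([333.8, 162.1]), np.float64(89.0)]
board 4111 [627.9 146.6  43.1] 43.1 [array([621.3, 148.4]), array([141.8, 199.3]), np.float64(88.5)]
scale 4304 [622.7  16.9  45.2] 45.2 [array([618.,  17.]), array([140.9, 198.9]), np.float64(88.7)]
slab+bar 3957 [ 609.5 -116.1   51.9] 51.9 [array([ 609.6, -114. ]), array([119.9, 201.7]), np.float64(83.8)]
slab 2355 [ 612.  -125.    48.1] 47.7 [array([ 609.6, -114. ]), array([119.9, 201.7]), np.float64(83.8)]
bar 1602 [ 605.7 -103.2   57.4] 57.2 [array([ 607.4, -103. ]), array([ 76.8, 149. ]), np.float64(84.6)]
```

View pics/t0c.png

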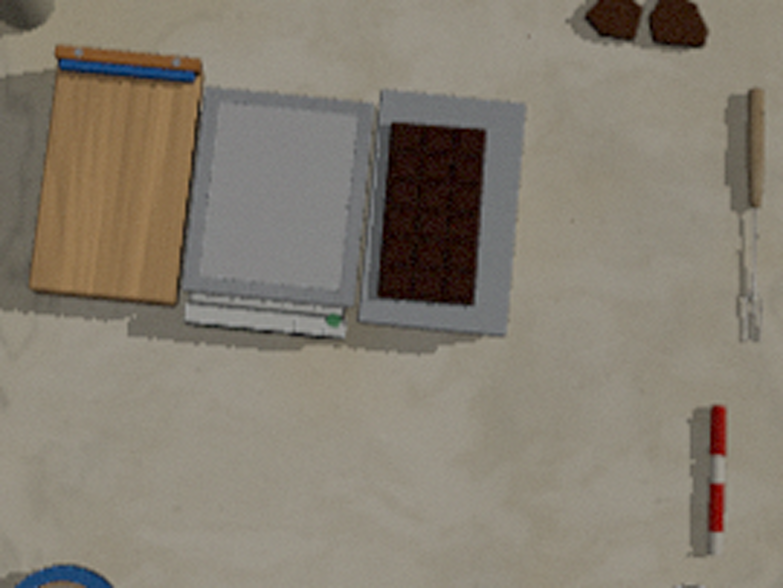

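```bash
python3 - <<'E'
from h import *
a=np.load('pics/t0.npz')['im'][235:268,278:350]; b=np.load('pics/s0.npz')['im'][195:330,210:360]
a=cv2.resize(a,None,fx=11,fy=11,interpolation=cv2.INTER_CUBIC); b=cv2.resize(b,None,fx=5.3,fy=4.4,interpolation=cv2.INTER_CUBIC)
for n,i in(('t0k',a),('s0k',b)): cv2.imwrite(f'pics/{n}.png',np.clip(i[:,:,::-1].astype(float)*1.4,0,255).astype(np.uint8))
E
```

```text
(no output)
```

View pics/t0k.png

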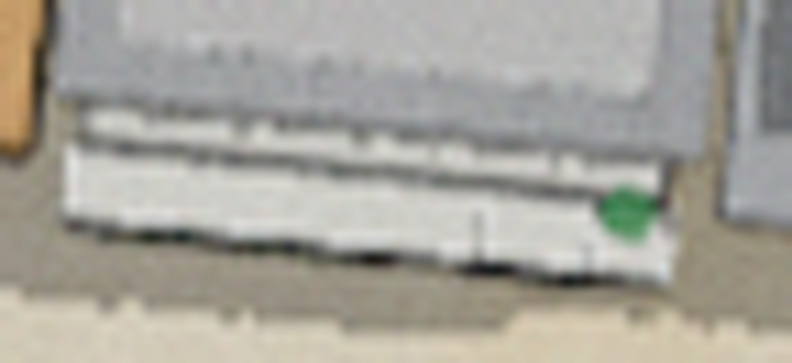

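View pics/s0k.png

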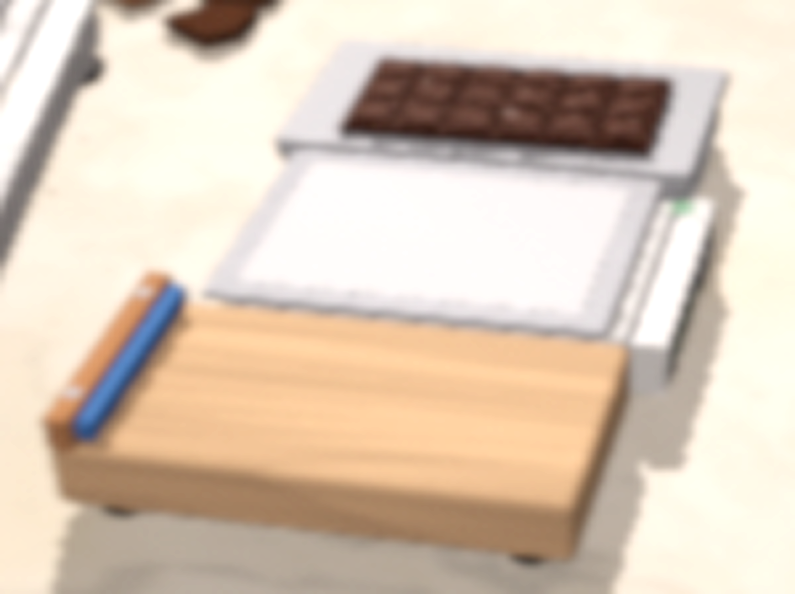

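```bash
python3 - <<'E'
from h import *
im=np.load('pics/t0.npz')['im'].astype(int); g=im.sum(2)/3
print('row210',g[212,284:402].round().astype(int).tolist())
print('col316',g[166:262,316].round().astype(int).tolist())
print('col 326 rows248-264',g[246:264,322:332].round().astype(int).tolist())
E
```

```text
row210 [39, 63, 97, 114, 115, 117, 113, 108, 131, 129, 128, 131, 130, 132, 131, 129, 128, 130, 130, 128, 130, 130, 130, 129, 132, 129, 127, 131, 133, 131, 129, 131, 129, 128, 131, 130, 130, 129, 133, 128, 130, 131, 133, 130, 130, 131, 128, 133, 128, 130, 131, 131, 129, 131, 132, 130, 118, 115, 116, 117, 113, 112, 98, 84, 116, 80, 83, 82, 57, 5, 14, 18, 14, 17, 11, 11, 18, 17, 32, 25, 14, 22, 9, 21, 26, 29, 19, 28, 21, 16, 21, 24, 9, 19, 17, 22, 18, 18, 26, 26, 13, 41, 98, 116, 115, 118, 117, 114, 116, 120, 113, 114, 115, 115, 122, 138, 137, 138]
col316 [144, 144, 141, 142, 143, 140, 144, 127, 111, 111, 111, 110, 125, 135, 129, 131, 130, 130, 128, 129, 131, 129, 128, 129, 128, 130, 130, 130, 131, 128, 129, 127, 130, 128, 130, 131, 131, 133, 131, 130, 131, 131, 131, 130, 130, 132, 129, 132, 132, 130, 128, 129, 129, 131, 133, 129, 130, 131, 130, 133, 131, 132, 131, 132, 131, 131, 130, 128, 132, 131, 131, 130, 133, 132, 130, 126, 115, 118, 121, 123, 102, 91, 132, 139, 104, 101, 134, 148, 144, 146, 148, 133, 78, 81, 105, 104]
col 326 rows248-264 [[115, 116, 118, 116, 120, 112, 115, 114, 116, 112], [97, 95, 94, 95, 102, 100, 103, 104, 107, 111], [96, 90, 85, 91, 95, 103, 95, 94, 96, 96], [133, 133, 135, 133, 133, 133, 108, 132, 122, 96], [132, 135, 139, 139, 144, 141, 125, 145, 146, 126], [79, 83, 89, 99, 103, 105, 113, 125, 129, 133], [117, 101, 102, 89, 84, 75, 72, 80, 74, 83], [149, 140, 138, 137, 128, 125, 120, 114, 113, 110], [153, 148, 146, 147, 148, 148, 148, 147, 151, 145], [151, 146, 145, 146, 147, 144, 147, 148, 149, 147], [149, 147, 147, 147, 144, 145, 146, 146, 146, 152], [155, 149, 148, 146, 147, 149, 149, 148, 143, 134], [117, 114, 119, 129, 129, 141, 155, 153, 152, 134], [22, 21, 38, 70, 80, 97, 119, 115, 115, 103], [80, 79, 73, 63, 60, 44, 42, 23, 30, 28], [104, 104, 101, 93, 90, 84, 82, 78, 81, 84], [98, 99, 100, 98, 97, 98, 96, 102, 103, 101], [104, 100, 104, 123, 126, 124, 124, 129, 127, 124]]
```

```bash
python3 - <<'E'
from h import *
im=np.load('pics/t0.npz')['im'].astype(int); g=im.sum(2)/3.
K,D,T=ci('top')
def rect(m,box,z,lab):
    x0,y0,x1,y1=box; mm=np.zeros(m.shape,np.uint8); mm[y0:y1,x0:x1]=m[y0:y1,x0:x1]
    mm=cv2.morphologyEx(mm*255,cv2.MORPH_CLOSE,np.ones((3,3)));mm=cv2.morphologyEx(mm,cv2.MORPH_OPEN,np.ones((3,3)))
    cs,_=cv2.findContours(mm,cv2.RETR_EXTERNAL,cv2.CHAIN_APPROX_NONE); k=max(cs,key=cv2.contourArea)
    p=plane('top',k.reshape(-1,2),z)[:,:2]*1000
    r=cv2.minAreaRect(p.astype(np.float32)); v,u=np.nonzero(cv2.drawContours(np.zeros_like(mm),[k],-1,1,-1))
    q=plane('top',np.c_[u,v],z)[:,:2]*1000; w,V=np.linalg.eigh(np.cov(q.T)); a=np.degrees(np.arctan2(V[1,1],V[0,1]))
    print(lab,'rect',np.round(r[0],1),np.round(r[1],1),round(r[2],2),'mean',q.mean(0).round(1),'pca',(a+90)%180-90, 'sd-size',np.sqrt(12*w).round(1))
g5=cv2.blur(g,(2,2))
rect(g>122,(287,176,344,246),.046,'plate inner')
rect(g<62,(349,180,392,252),.059,'bar')
rect((g<127)|(g<62),(350,168,402,262),.048,'slab')
hsv=cv2.cvtColor(im.astype(np.uint8),cv2.COLOR_RGB2HSV)
rect((hsv[...,1]>90)&(hsv[...,0]<25)&(hsv[...,2]>110),(228,150,291,255),.044,'board')
# panel front top edge
pts=[]
for u in range(287,338):
    col=g[252:266,u]; i=np.argmin(np.diff(col)); 
    # subpixel: crossing of 110
    j=[k for k in range(3,13) if col[k]>=112>col[k+1]]
    if j: k=j[-1] if False else j[0]; pts.append((u,252+k+(col[k]-112)/(col[k]-col[k+1])))
P=plane('top',np.array(pts),.038)*1000
f=np.polyfit(P[:,1],P[:,0],1); res=P[:,0]-np.polyval(f,P[:,1]); ok=abs(res)<2; f=np.polyfit(P[ok,1],P[ok,0],1)
print('panel edge x=%.4f*y+%.2f'%tuple(f),ok.sum(),len(ok),'yaw',-np.degrees(np.arctan(f[0])))
for px in((321.6,257.5),(331.2,258.5),(335,254.2),(284,250.5),(339,258)): print(px,(plane('top',[px],.038)*1000).round(1))
print('depth table offset', proj('top',[[.6,0,0.046]]))
E
```

```text
plate inner rect [624.3  20.4] [113.4 151.5] 83.11 mean [623.5  20.6] pca -7.760877893506631 sd-size [113.  150.3]
bar rect [ 604.5 -101.7] [ 77.6 148.3] 84.22 mean [ 603.9 -101.6] pca -5.721285830605666 sd-size [ 77.6 148.5]
slab rect [ 605.2 -120.3] [121.1 212. ] 88.57 mean [ 604.7 -114.9] pca -4.269242166462618 sd-size [113.9 207.9]
board rect [635.  153.2] [117.9 186.5] 83.22 mean [632.8 153.3] pca -7.261809062728389 sd-size [117.8 183.8]
panel edge x=0.1173*y+508.59 49 49 yaw -6.690560806847235
(321.6, 257.5) [[510.9   8.5  38. ]]
(331.2, 258.5) [[508.1 -13.9  38. ]]
(335, 254.2) [[518.1 -23.   38. ]]
(284, 250.5) [[528.8  96.4  38. ]]
(339, 258) [[509.  -32.2  38. ]]
depth table offset [[324.59753288 219.30462545]]
```

```bash
python3 - <<'E'
from h import *
im=np.load('pics/t0.npz')['im']; hsv=cv2.cvtColor(im,cv2.COLOR_RGB2HSV)
m=((hsv[...,1]>120)&((hsv[...,0]<8)|(hsv[...,0]>170))).astype(np.uint8); m[:,:455]=0;m[:,480:]=0;m[:275]=0;m[345:]=0
n,l,s,c=cv2.connectedComponentsWithStats(m)
for i in range(1,n):
    if s[i,4]>20: print(s[i],c[i],(plane('top',[c[i]],.010)*1000).round(1))
v,u=np.nonzero(m); p=plane('top',np.c_[u,v],.010)*1000
f=np.polyfit(p[:,0],p[:,1],1); print('y=%.4f x+%.2f'%tuple(f))
for v in range(280,342): print(v,im[v,462:472].tolist()) if v in(282,283,284,285,328,330,332,334,335,336,337,338,339) else 0
print((plane('top',[[467,283.5],[466,338]],.01)*1000).round(1))
# side view
ims=np.load('pics/s0.npz')['im']; hs=cv2.cvtColor(ims,cv2.COLOR_RGB2HSV)
a=ims[182:206,360:420]; cv2.imwrite('pics/s0m.png',cv2.resize(a,None,fx=12,fy=12,interpolation=cv2.INTER_CUBIC)[:,:,::-1])
# orange search
for n,i,b in(('t',hsv,(290,240,345,270)),('s',hs,(300,220,350,300))):
    q=i[b[1]:b[3],b[0]:b[2]]; w=np.argwhere((q[...,0]>5)&(q[...,0]<16)&(q[...,1]>100)); print(n,w[:20]+[b[1],b[0]] if len(w) else None)
E
```

```text
[465 285   5  18  85] [467.04705882 293.2       ] [[ 422.3 -336.6   10. ]]
[464 313   6  17  86] [466.55813953 320.89534884] [[ 357.2 -331.9   10. ]]
y=-0.0740 x+-305.39
282 [[142, 139, 122], [144, 138, 120], [145, 137, 121], [142, 134, 117], [144, 137, 122], [142, 136, 121], [142, 138, 121], [143, 136, 120], [141, 133, 116], [141, 135, 117]]
283 [[144, 139, 122], [145, 141, 122], [145, 140, 122], [149, 143, 126], [145, 139, 123], [148, 143, 127], [145, 140, 123], [147, 142, 125], [143, 137, 119], [144, 138, 123]]
284 [[145, 139, 122], [147, 141, 126], [141, 134, 120], [127, 117, 104], [120, 101, 88], [126, 105, 90], [134, 110, 95], [142, 122, 107], [138, 129, 114], [144, 138, 123]]
285 [[124, 117, 103], [122, 117, 101], [121, 116, 103], [94, 79, 65], [89, 23, 17], [108, 29, 20], [129, 47, 39], [138, 72, 62], [136, 115, 100], [143, 140, 122]]
328 [[107, 104, 89], [102, 93, 83], [75, 41, 36], [84, 0, 2], [110, 20, 14], [130, 26, 21], [132, 7, 0], [133, 93, 84], [145, 142, 125], [146, 138, 126]]
330 [[109, 104, 94], [98, 98, 84], [91, 84, 78], [101, 93, 85], [123, 110, 101], [144, 130,
[... 835 characters left out ...]
 137], [149, 143, 133], [143, 138, 124], [144, 137, 120], [146, 141, 125]]
338 [[103, 98, 87], [116, 111, 97], [129, 122, 110], [126, 123, 110], [138, 132, 119], [145, 138, 126], [144, 138, 127], [142, 135, 121], [144, 137, 123], [146, 141, 124]]
339 [[135, 129, 113], [137, 132, 113], [146, 140, 124], [142, 134, 119], [145, 138, 123], [144, 138, 124], [146, 139, 125], [144, 136, 124], [148, 142, 124], [146, 140, 122]]
[[ 445.3 -337.7   10. ]
 [ 317.5 -328.4   10. ]]
t None
s [[220 300]
 [220 301]
 [220 302]
 [220 303]
 [220 308]
 [220 309]
 [220 310]
 [220 311]
 [220 312]
 [220 313]
 [220 314]
 [220 315]
 [220 316]
 [220 317]
 [220 318]
 [220 319]
 [220 320]
 [220 321]
 [220 322]
 [220 323]]
```

View pics/s0m.png

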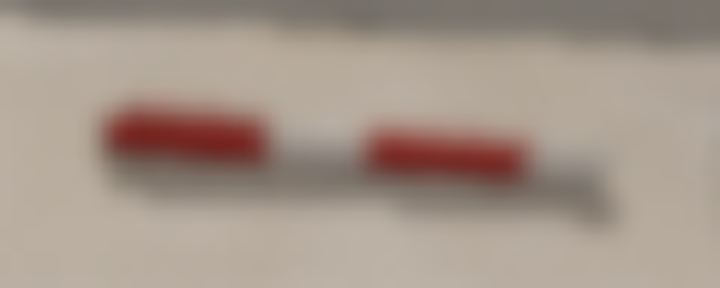

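```bash
cat >> h.py <<'E'
def rel(wps):
    """wps: (x,y,z mm, yaw deg of tool y); prints row numbers from present pose"""
    s=ctrl.get_state(); p=np.array(s['eef_pos'])*1000; Rt=R.from_quat(s['tcp_rot']); M=Rt.as_matrix()
    yaw=np.degrees(np.arctan2(M[1,1],M[0,1])); print('t',round(s['time'],2),'p',p.round(1),'yaw',yaw.round(2),'f',np.round(s['contact_force'],2),'open',round(s['opening'],3),'zax',M[:,2].round(4))
    for w in wps:
        d=M.T@(np.array(w[:3])-p); dy=(w[3]-yaw+180)%360-180
        print(w,'az %.3f  d %.2f %.2f %.2f'%(-np.radians(dy),*(d/10)), 'rows',round(max(np.linalg.norm(d)/41.7,abs(dy)/7.16),1))
# scale frame (mm)
TH=np.radians(-6.8); EX=np.array([np.cos(TH),np.sin(TH)]); EY=np.array([-np.sin(TH),np.cos(TH)]); O=np.array([616.1,21.4])
def S(x,y): return O+x*EX+y*EY
def iS(p): d=np.asarray(p)[:2]-O; return np.array([d@EX,d@EY])
E
python3 - <<'E'
from h import *
rel([(450,350,200,70),(530,0,180,85.8),(450,-250,160,85.8),(386,-334,120,85.8),(386,-334,18,85.8)])
E
```

```text
t 0.1 p [291.3 608.3 244.1] yaw 64.4 f [-0.66  0.22 -0.14] open 0.998 zax [-0.0012 -0.0018 -1.    ]
(450, 350, 200, 70) az -0.098  d -25.47 -16.43 4.43 rows 7.3
(530, 0, 180, 85.8) az -0.373  d -47.81 -44.53 6.49 rows 15.7
(450, -250, 160, 85.8) az -0.373  d -51.40 -70.53 8.54 rows 21.0
(386, -334, 120, 85.8) az -0.373  d -49.26 -80.86 12.56 rows 22.9
(386, -334, 18, 85.8) az -0.373  d -49.26 -80.84 22.76 rows 23.3
```

Call:
servo_tool(increments="0 0 -0.1 -25.5 -16.4 4.4 4; 0 0 -0.1 -25.5 -16.4 4.4 4; 0 0 -0.1 -25.5 -16.4 4.4 4; 0 0 -0.1 -25.5 -16.4 4.4 4; 0 0 -0.1 -25.5 -16.4 4.4 4; 0 0 -0.1 -25.5 -16.4 4.4 4; 0 0 -0.2 -30 -23 5 4; 0 0 -0.37 -35 -28 5.5 4; 0 0 -0.37 -37 -32 6 4; 0 0 -0.37 -40 -36 6 4", grip_force=25)

```text
time: 0.93
eef_pos: [0.466, 0.2401, 0.1939]
tcp_rot: [0.037, 0.999, -0.0, -0.0]
contact_force: [1.0, -0.7, -0.4]
opening: 0.468
```

```bash
python3 - <<'E'
from h import *
rel([(530,0,180,85.8),(450,-250,160,85.8),(386,-334,120,85.8),(386,-334,18,85.8)])
E
```

```text
t 0.93 p [466.  240.1 193.9] yaw 85.73 f [ 0.95 -0.67 -0.44] open 0.468 zax [-9.e-04 -3.e-04 -1.e+00]
(530, 0, 180, 85.8) az -0.001  d -8.17 -23.46 1.39 rows 6.0
(450, -250, 160, 85.8) az -0.001  d -2.05 -48.99 3.40 rows 11.8
(386, -334, 120, 85.8) az -0.001  d 3.70 -57.84 7.41 rows 14.0
(386, -334, 18, 85.8) az -0.001  d 3.69 -57.84 17.61 rows 14.5
```

Call:
servo_tool(increments="0 0 0 -8 -22 1.4 4; 0 0 0 -8 -22 1.4 4; 0 0 0 -8 -22 1.4 4; 0 0 0 -8 -22 1.4 4; 0 0 0 -8 -25 2 4; 0 0 0 -6 -30 2.5 4; 0 0 0 -5 -35 3 4; 0 0 0 -4 -39 3 4; 0 0 0 -3 -43 3 4; 0 0 0 -2 -47 3 4")

```text
time: 1.77
eef_pos: [0.4689, -0.1627, 0.1658]
tcp_rot: [0.038, 0.999, 0.0, -0.0]
contact_force: [0.8, 0.3, -0.1]
opening: 0.471
```

```bash
python3 - <<'E'
from h import *
rel([(386,-334,120,85.8),(386,-334,30,85.8)])
E
```

```text
t 1.77 p [ 468.9 -162.7  165.8] yaw 85.6 f [ 0.81  0.32 -0.12] open 0.471 zax [-8.e-04  5.e-04 -1.e+00]
(386, -334, 120, 85.8) az -0.003  d 6.95 -17.72 4.58 rows 4.7
(386, -334, 30, 85.8) az -0.003  d 6.94 -17.73 13.58 rows 5.6
```

Call:
servo_tool(increments="0 0 0 3.5 -9 2.3 4; 0 0 0 6.9 -17 4.6 4; 0 0 0 6.9 -17 4.6 4; 0 0 0 6.9 -17 4.6 4; 0 0 0 6.9 -17 4.6 4; 0 0 0 6.9 -17 4.6 4; 0 0 0 6.9 -17 7 4; 0 0 0 6.9 -17 7 4; 0 0 0 6.9 -17 7 4")

```text
time: 2.52
eef_pos: [0.3876, -0.3236, 0.0952]
tcp_rot: [0.038, 0.999, 0.002, -0.001]
contact_force: [-0.3, 0.7, -0.0]
opening: 0.467
```

```bash
python3 - <<'E'
from h import *
rel([(386,-334,30,85.8),(386,-334,18,85.8)]); snap('top','t1'); 
im=np.load('pics/t1.npz')['im'][270:350,420:520]; cv2.imwrite('pics/t1c.png',cv2.resize(im,None,fx=7,fy=7,interpolation=cv2.INTER_CUBIC)[:,:,::-1])
E
```

```text
t 2.52 p [ 387.6 -323.6   95.2] yaw 85.62 f [-0.33  0.65 -0.03] open 0.467 zax [-0.0025  0.0035 -1.    ]
(386, -334, 30, 85.8) az -0.003  d 0.07 -1.07 6.51 rows 1.6
(386, -334, 18, 85.8) az -0.003  d 0.06 -1.08 7.71 rows 1.9
```

View pics/t1c.png

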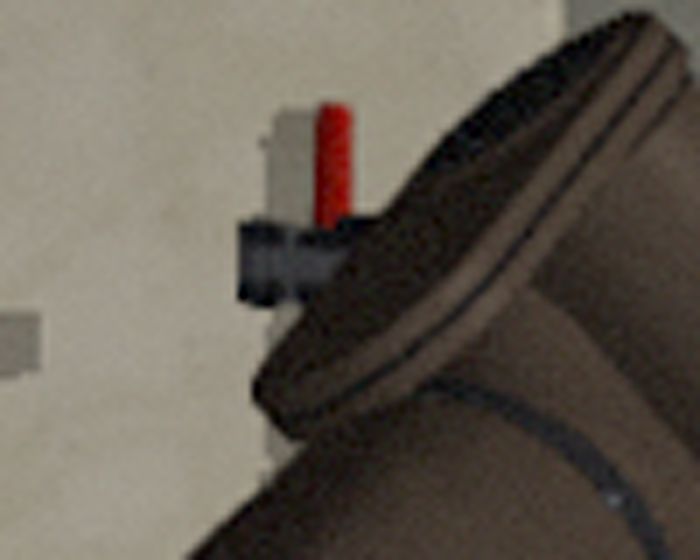

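Call:
servo_tool(increments="0 0 0 0.1 -1.0 3 4; 0 0 0 0.1 -1.0 5.5 4; 0 0 0 0.1 -1.0 7 4; 0 0 0 0.1 -1.0 7.4 4; 0 0 0 0.1 -1.0 7.4 4; 0 0 0 0.1 -1.0 7.4 4")

```text
time: 3.07
eef_pos: [0.3875, -0.3355, 0.0238]
tcp_rot: [0.038, 0.999, -0.001, 0.001]
contact_force: [0.2, 0.4, -1.2]
opening: 0.467
```

```bash
python3 - <<'E'
from h import *
rel([(386,-334,18,85.8)])
E
```

```text
t 3.07 p [ 387.5 -335.5   23.8] yaw 85.65 f [ 0.24  0.36 -1.17] open 0.467 zax [ 0.0012 -0.0016 -1.    ]
(386, -334, 18, 85.8) az -0.003  d 0.16 0.14 0.58 rows 0.1
```

Call:
servo_tool(increments="0 0 0 0.1 0.1 0.6 3; 0 0 0 0.1 0.1 0.6 2; 0 0 0 0.1 0.1 0.6 1.6; 0 0 0 0.1 0.1 0.6 1.2; 0 0 0 0.1 0.1 0.6 0.8; 0 0 0 0.1 0.1 0.6 0.8; 0 0 0 0.1 0.1 0.6 0.8; 0 0 0 0.1 0.1 0.6 0.8", grip_force=30)

```text
time: 3.73
eef_pos: [0.3859, -0.3345, 0.0172]
tcp_rot: [0.038, 0.999, -0.0, 0.0]
contact_force: [-0.9, 1.3, 5.5]
opening: 0.146
```

```bash
python3 - <<'E'
from h import *
k=S(-105,-36); print('panel',k, 'key face',S(-101,-36))
rel([(386,-334,60,85.8)])
E
```

```text
panel [507.57607879  -1.91434162] key face [511.54794082  -2.38795749]
t 3.73 p [ 385.9 -334.5   17.2] yaw 85.6 f [-0.89  1.34  5.45] open 0.146 zax [ 5.e-04 -6.e-04 -1.e+00]
(386, -334, 60, 85.8) az -0.004  d -0.01 0.04 -4.28 rows 1.0
```

Call:
servo_tool(increments="0 0 0 0 0 -2 0.8; 0 0 0 0 0 -5 0.8; 0 0 0 0 0 -6 0.8; 0 0 0 -2 4 -6 0.8; 0 0 0 -4 8 -6 0.8; 0 0 0 -5 12 -6 0.8; 0 0 0 -5.5 16 -6 0.8; 0 0 0 -6 20 -6 0.8; 0 0 0 -6 20 -6 0.8; 0 0 0 -6 20 -6 0.8")

```text
time: 4.57
eef_pos: [0.4606, -0.137, 0.0757]
tcp_rot: [0.036, 0.999, 0.0, -0.0]
contact_force: [0.4, 0.3, -0.6]
opening: 0.149
```

```bash
python3 - <<'E'
from h import *
p=S(-105-20-59,-36);print(p)
rel([(*p,60,83.2),(*p,33,83.2)]); snap('top','t2');snap('side','s2')
im=np.load('pics/t2.npz')['im'][180:380,300:500]; cv2.imwrite('pics/t2c.png',cv2.resize(im,None,fx=3,fy=3,interpolation=cv2.INTER_CUBIC)[:,:,::-1])
im=np.load('pics/s2.npz')['im'][160:310,290:490]; cv2.imwrite('pics/s2c.png',cv2.resize(im,None,fx=4,fy=4,interpolation=cv2.INTER_CUBIC)[:,:,::-1])
E
```

```text
[429.13180365   7.43957188]
t 4.57 p [ 460.6 -137.    75.7] yaw 85.86 f [ 0.42  0.31 -0.58] open 0.149 zax [-8.e-04  2.e-04 -1.e+00]
(np.float64(429.1318036493632), np.float64(7.439571876560841), 60, 83.2) az 0.046  d 4.18 14.18 1.58 rows 3.6
(np.float64(429.1318036493632), np.float64(7.439571876560841), 33, 83.2) az 0.046  d 4.18 14.18 4.28 rows 3.7
```

View pics/t2c.png

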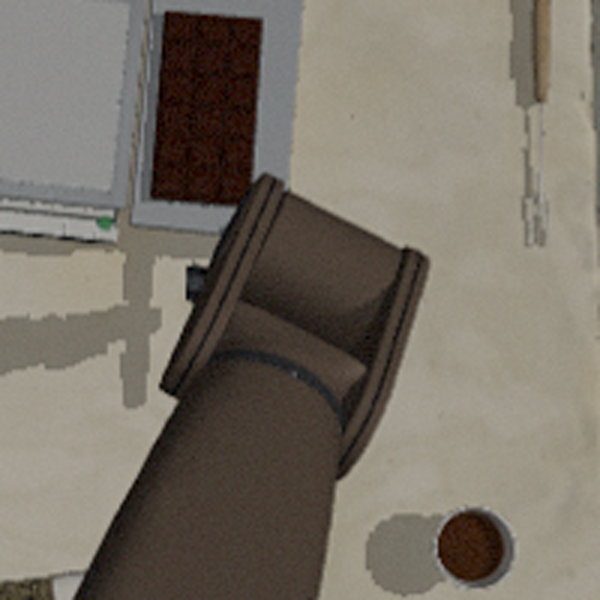

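View pics/s2c.png

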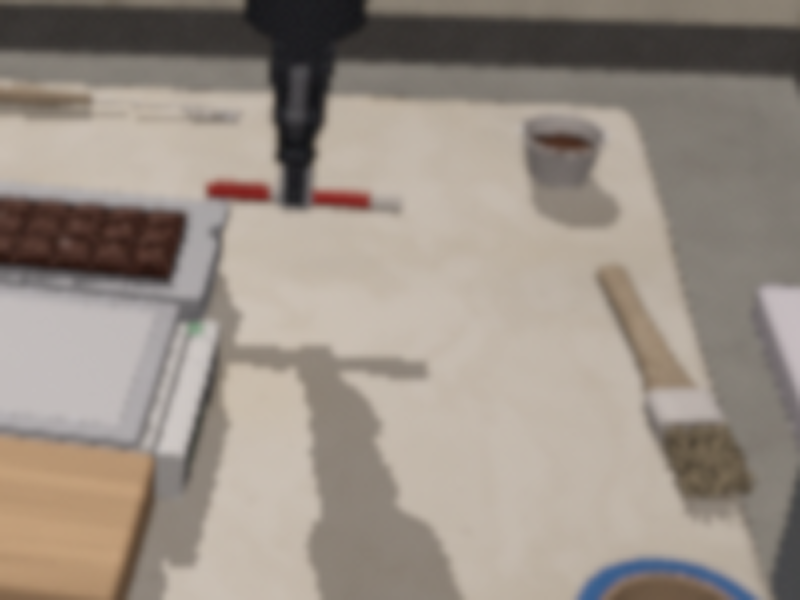

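The side crop shows the marker held level. Its red end is at about (208,188) in the crop and its white end at about (402,205).

```bash
python3 - <<'E'
from h import *
im=np.load('pics/s2.npz')['im']; hsv=cv2.cvtColor(im,cv2.COLOR_RGB2HSV)
m=((hsv[...,1]>110)&((hsv[...,0]<8)|(hsv[...,0]>172))).astype(np.uint8); m[:,:338]=0;m[:,385:]=0;m[:200]=0;m[:,:][216:]=0
n,l,s,c=cv2.connectedComponentsWithStats(m)
K,D,T=ci('side'); o=-T[:3,:3].T@T[:3,3]
st_=ctrl.get_state(); p=np.array(st_['eef_pos']); M=R.from_quat(st_['tcp_rot']).as_matrix(); ny=M[:,1]
def onpl(px):
    q=cv2.undistortPoints(np.array(px,float).reshape(-1,1,2),K,D).reshape(-1,2); r=np.c_[q,np.ones(len(q))]@T[:3,:3]
    t=((p-o)@ny)/(r@ny); return (o+r*t[:,None]-p)@M*1000
for i in range(1,n):
    if s[i,4]>15: print(s[i],c[i],onpl([c[i]]).round(1))
print(onpl([(342,207),(390.5,211.0)]).round(1))
E
```

```text
[342 206  15   4  50] [349.7  207.34] [[-32.8  -0.   11.5]]
[368 208  14   4  42] [374.95238095 209.30952381] [[32.5 -0.  11.8]]
[[-52.8  -0.   12.1]
 [ 72.4   0.   13.3]]
```

```bash
python3 - <<'E'
from h import *
p=S(-105-20-57,-36);print(p)
rel([(*p,60,83.2),(*p,31,83.2)])
E
```

```text
[431.11773467   7.20276394]
t 4.67 p [ 460.8 -139.6   76.3] yaw 85.63 f [-0.36 -0.76 -0.24] open 0.15 zax [ 2.e-04 -6.e-04 -1.e+00]
(np.float64(431.1177346655762), np.float64(7.202763939947843), 60, 83.2) az 0.042  d 4.08 14.42 1.62 rows 3.6
(np.float64(431.1177346655762), np.float64(7.202763939947843), 31, 83.2) az 0.042  d 4.08 14.42 4.52 rows 3.8
```

Call:
servo_tool(increments="0 0 0.02 2.5 3 0 0.8; 0 0 0.042 4.1 7 0 0.8; 0 0 0.042 4.1 11 0.5 0.8; 0 0 0.042 4.1 14.4 1.5 0.8; 0 0 0.042 4.1 14.4 2.5 0.8; 0 0 0.042 4.1 14.4 3.5 0.8; 0 0 0.042 4.1 14.4 4.5 0.8; 0 0 0.042 4.1 14.4 4.5 0.8; 0 0 0.042 4.1 14.4 4.5 0.8")

```text
time: 5.42
eef_pos: [0.4307, 0.006, 0.0307]
tcp_rot: [0.061, 0.998, 0.0, -0.001]
contact_force: [0.1, -0.4, 0.4]
opening: 0.147
```

```bash
python3 - <<'E'
from h import *
p=S(-105-20-57,-36)
rel([(*p,31,83.2)]); snap('side','s3'); snap('top','t3');s=ctrl.get_state();print(s['eef_pos'])
im=np.load('pics/s3.npz')['im'][190:330,280:430]; cv2.imwrite('pics/s3c.png',cv2.resize(im,None,fx=5,fy=4.2,interpolation=cv2.INTER_CUBIC)[:,:,::-1])
im=np.load('pics/t3.npz')['im'][200:300,270:400]; cv2.imwrite('pics/t3c.png',cv2.resize(im,None,fx=6,fy=6,interpolation=cv2.INTER_CUBIC)[:,:,::-1])
E
```

```text
t 5.42 p [430.7   6.   30.7] yaw 83.02 f [ 0.11 -0.42  0.37] open 0.147 zax [-1.8e-03  3.0e-04 -1.0e+00]
(np.float64(431.1177346655762), np.float64(7.202763939947843), 31, 83.2) az -0.003  d -0.03 0.13 -0.03 rows 0.0
[0.43146621 0.00618482 0.03169246]
```

View pics/s3c.png

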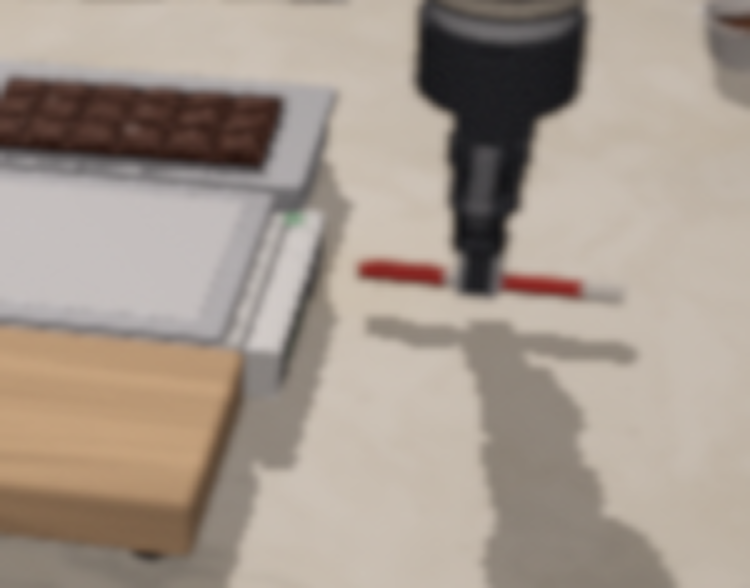

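View pics/t3c.png

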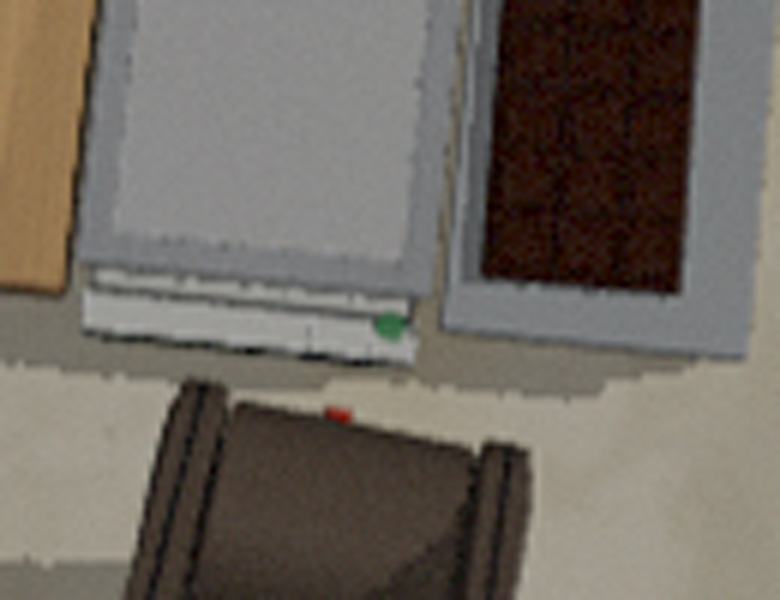

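```bash
python3 - <<'E'
from h import *
print(iS((plane('top',[(326.3,267.5)],.022)*1000)[0]), iS((plane('top',[(326.7,257)],.038)*1000)[0]))
im=np.load('pics/s3.npz')['im']; hsv=cv2.cvtColor(im,cv2.COLOR_RGB2HSV)
m=((hsv[...,1]>110)&((hsv[...,0]<8)|(hsv[...,0]>172))).astype(np.uint8); m[:,:340]=0;m[:,410:]=0;m[:245]=0;m[265:]=0
n,l,s,c=cv2.connectedComponentsWithStats(m)
K,D,T=ci('side'); o=-T[:3,:3].T@T[:3,3]
st_=ctrl.get_state(); p=np.array(st_['eef_pos']); M=R.from_quat(st_['tcp_rot']).as_matrix(); ny=M[:,1]
def onpl(px):
    q=cv2.undistortPoints(np.array(px,float).reshape(-1,1,2),K,D).reshape(-1,2); r=np.c_[q,np.ones(len(q))]@T[:3,:3]
    t=((p-o)@ny)/(r@ny); X=o+r*t[:,None]; return X*1000,(X-p)@M*1000
for i in range(1,n):
    if s[i,4]>15: print(s[i],c[i],*onpl([c[i]]))
print(onpl([(280+357/5,190+270/4.2),(280+624/5,190+297/4.2)]))
F=[]
for i in range(1): F.append(ctrl.get_state()['contact_force'])
rel([(*S(-105-57,-36),31,83.2)])
E
```

```text
[-124.03141883  -38.69834735] [-100.59912417  -37.00589393]
[352 252  16   6  61] [359.85245902 254.31147541] [[464.85129083   2.12118223  20.08834024]] [[-3.36252977e+01 -7.74950443e-14  1.16220298e+01]]
[381 256  15   4  49] [387.85714286 257.51020408] [[398.96102237  10.13783381  19.94026064]] [[ 3.27509285e+01 -1.59636911e-13  1.17347635e+01]]
(array([[ 4.84874491e+02, -3.15394693e-01,  1.73826928e+01],
       [ 3.59271112e+02,  1.49662161e+01,  1.61978686e+01]]), array([[-5.37947599e+01, -1.01104657e-13,  1.43384182e+01],
       [ 7.27354402e+01,  8.86562833e-14,  1.54558639e+01]]))
t 5.52 p [431.5   6.2  31.7] yaw 83.06 f [1.33 0.52 0.33] open 0.147 zax [ 5.e-04 -2.e-04 -1.e+00]
(np.float64(450.977044827707), np.float64(4.834684573817825), 31, 83.2) az -0.002  d -1.95 0.10 0.07 rows 0.5
```

Call:
servo_tool(increments="0 0 0 -0.6 0.05 0.05 0.8; 0 0 0 -1.2 0.05 0.05 0.8; 0 0 0 -1.7 0.05 0.05 0.8; 0 0 0 -2.0 0.05 0.05 0.8; 0 0 0 -2.2 0.05 0.05 0.8; 0 0 0 -2.3 0.05 0.05 0.8; 0 0 0 -2.4 0.05 0.05 0.8; 0 0 0 -2.45 0.05 0.05 0.8; 0 0 0 -2.45 0.05 0.05 0.8")

```text
time: 6.27
eef_pos: [0.4551, 0.0052, 0.0308]
tcp_rot: [0.059, 0.998, 0.0, -0.0]
contact_force: [0.0, 0.9, 0.7]
opening: 0.147
```

```bash
python3 - <<'E'
from h import *
rel([(*S(-101-57,-36),31,83.2)])
snap('top','t4'); s=ctrl.get_state();print(s['eef_pos'],s['contact_force'],iS(s['eef_pos']*1000 if hasattr(s['eef_pos'],'shape') else np.array(s['eef_pos'])*1000))
snap('side','s4')
im=np.load('pics/s4.npz')['im'][220:290,300:420]; cv2.imwrite('pics/s4c.png',cv2.resize(im,None,fx=6,fy=6,interpolation=cv2.INTER_CUBIC)[:,:,::-1])
im=np.load('pics/t4.npz')['im'][235:285,300:370]; cv2.imwrite('pics/t4c.png',cv2.resize(im,None,fx=10,fy=10,interpolation=cv2.INTER_CUBIC)[:,:,::-1])
E
```

```text
t 6.27 p [455.1   5.2  30.8] yaw 83.2 f [0.04 0.88 0.7 ] open 0.147 zax [-7.e-04  1.e-04 -1.e+00]
(np.float64(454.9489068601331), np.float64(4.361068700591822), 31, 83.2) az 0.000  d 0.00 -0.08 -0.02 rows 0.0
[0.45502021 0.00514631 0.03085063] [-0.16999757  0.14970372  0.16733182] [-158.0221753   -35.21183585]
```

View pics/s4c.png

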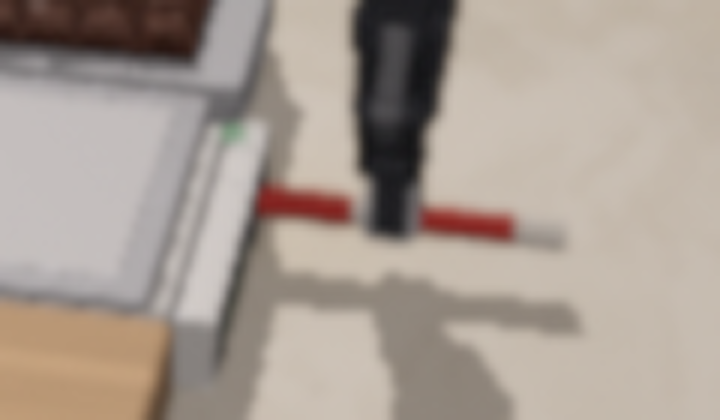

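View pics/t4c.png

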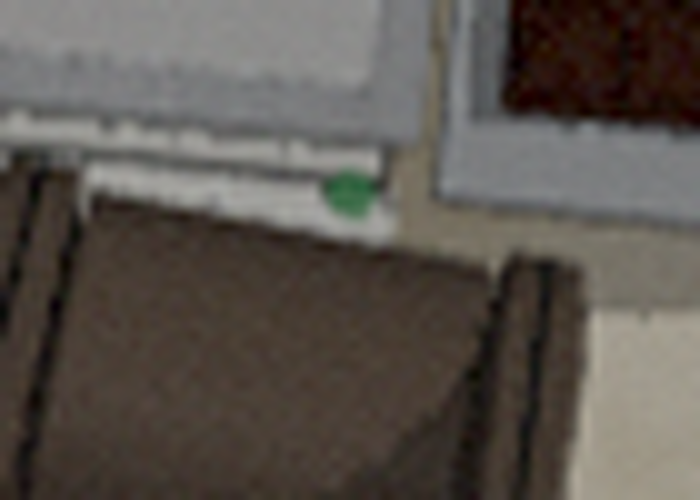

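Call:
servo_tool(increments="0 0 0 -0.1 -0.05 0 0.8; 0 0 0 -0.2 -0.05 0 0.8; 0 0 0 -0.2 -0.05 0 0.8; 0 0 0 -0.2 -0.05 0 0.8")

```text
time: 6.7
eef_pos: [0.4567, 0.0045, 0.0307]
tcp_rot: [0.059, 0.998, 0.0, -0.001]
contact_force: [-2.4, 0.8, 1.4]
opening: 0.145
```

Call:
servo_tool(increments="0 0 0 -0.1 0 0 0.8; 0 0 0 -0.2 0 0 0.8; 0 0 0 -0.2 0 0 0.8; 0 0 0 -0.2 0 0 0.8")

```text
time: 7.03
eef_pos: [0.4586, 0.0042, 0.0307]
tcp_rot: [0.059, 0.998, 0.0, -0.001]
contact_force: [-3.6, 0.6, 0.2]
opening: 0.146
```

Call:
servo_tool(increments="0 0 0 -0.06 0 0 0.8; 0 0 0 -0.06 0 0 0.8; 0 0 0 -0.06 0 0 0.8")

```text
time: 7.28
eef_pos: [0.4593, 0.0041, 0.0307]
tcp_rot: [0.059, 0.998, 0.0, -0.001]
contact_force: [-3.2, 1.9, -0.4]
opening: 0.148
```

Call:
servo_tool(increments="0 0 0 0 0 0 0.8")

```text
time: 7.37
eef_pos: [0.4594, 0.0041, 0.0307]
tcp_rot: [0.059, 0.998, 0.0, -0.001]
contact_force: [-4.6, 1.8, 0.6]
opening: 0.146
```

Call:
servo_tool(increments="0 0 0 -0.05 0 0 0.8; 0 0 0 -0.05 0 0 0.8")

```text
time: 7.53
eef_pos: [0.4599, 0.004, 0.0307]
tcp_rot: [0.059, 0.998, 0.0, -0.001]
contact_force: [-4.4, 1.2, 0.3]
opening: 0.148
```

```bash
cat >> h.py <<'E'
def redblobs(tag,box):
    im=np.load(f'pics/{tag}.npz')['im']; hsv=cv2.cvtColor(im,cv2.COLOR_RGB2HSV)
    m=((hsv[...,1]>110)&((hsv[...,0]<8)|(hsv[...,0]>172))).astype(np.uint8); q=np.zeros_like(m); x0,y0,x1,y1=box; q[y0:y1,x0:x1]=m[y0:y1,x0:x1]
    n,l,s,c=cv2.connectedComponentsWithStats(q)
    K,D,T=ci('side'); o=-T[:3,:3].T@T[:3,3]
    st_=ctrl.get_state(); p=np.array(st_['eef_pos']); M=R.from_quat(st_['tcp_rot']).as_matrix(); ny=M[:,1]
    for i in range(1,n):
        if s[i,4]>15:
            qq=cv2.undistortPoints(c[i].reshape(-1,1,2),K,D).reshape(-1,2); r=np.c_[qq,np.ones(1)]@T[:3,:3]
            t=((p-o)@ny)/(r@ny); X=o+r*t[:,None]; print(s[i],(X*1000).round(1),((X-p)@M*1000).round(1))
E
python3 - <<'E'
from h import *
snap('side','s5'); redblobs('s5',(335,235,410,270)); s=ctrl.get_state(); print(s['eef_pos'],s['contact_force'],s['wrist_torque'])
E
```

```text
[343 251  13   6  56] [[4.913e+02 3.000e-01 1.990e+01]] [[-31.6   0.   10.8]]
[368 255  15   4  50] [[429.1   7.7  19.6]] [[31.1 -0.  11.2]]
[0.45991853 0.00406412 0.03074755] [-4.53095162  2.44696513  0.39118847] [0.23613416 0.76182804 0.00273536]
```

Call:
servo_tool(increments="0 0 0 0.5 0 0 0.8; 0 0 0 1.5 0 0 0.8; 0 0 0 2.8 0 0 0.8; 0 0 0 3 -1 0 0.8; 0 0 0 3 -4 -0.3 0.8; 0 0 0 3 -8 -0.3 0.8; 0 0 0 3 -12 -0.3 0.8; 0 0 0 3 -16 0 0.8; 0 0 0 3 -20 0 0.8; 0 0 0 3 -22 0 0.8")

```text
time: 8.42
eef_pos: [0.4053, -0.2168, 0.0326]
tcp_rot: [0.061, 0.998, -0.003, 0.003]
contact_force: [0.1, 0.1, 0.4]
opening: 0.147
```

Call:
servo_tool(increments="0 0 0 0 0 0.6 0.8; 0 0 0 0 0 1.1 0.8; 0 0 0 0 0 1.2 0.8; 0 0 0 0 0 1.2 0.8; 0 0 0 0 0 1.2 0.8")

```text
time: 8.83
eef_pos: [0.4043, -0.2096, 0.0186]
tcp_rot: [0.058, 0.998, 0.0, -0.0]
contact_force: [0.1, -0.4, 0.3]
opening: 0.15
```

```bash
python3 - <<'E'
from h import *
rel([(*S(-101-57,-36),17.5,83.2)])
E
```

```text
t 8.83 p [ 404.3 -209.6   18.6] yaw 83.3 f [ 0.08 -0.44  0.25] open 0.15 zax [-6.e-04  6.e-04 -1.e+00]
(np.float64(454.9489068601331), np.float64(4.361068700591822), 17.5, 83.2) az 0.002  d -2.53 21.84 0.11 rows 5.3
```

Call:
servo_tool(increments="0 0 0 0 0 0.1 0.8; 0 0 0 0 0 0.12 1.4; 0 0 0 0 0 0.12 1.8; 0 0 0 0 0 0.12 2.5; 0 0 0 0 0 0.1 3.2; 0 0 0 0 0 0 4; 0 0 0 0 0 -2 4.5; 0 0 0 0 0 -5 5")

```text
time: 9.5
eef_pos: [0.4023, -0.2092, 0.0668]
tcp_rot: [0.059, 0.998, 0.002, -0.003]
contact_force: [-0.2, 0.4, 0.7]
opening: 0.589
```

```bash
python3 - <<'E'
from h import *
snap('side','s6')
im=np.load('pics/s6.npz')['im'][170:290,290:470]; cv2.imwrite('pics/s6c.png',cv2.resize(im,None,fx=4.4,fy=4.4,interpolation=cv2.INTER_CUBIC)[:,:,::-1])
print('bar',iS((604.3,-101.7)), 'near end mid',S(2.9-75,-123.6))
b=S(2.9-75-11-30,-123.6)
rel([(*b,120,83.2),(*b,65,83.2)])
E
```

```text
bar [   2.8585355  -123.63122087] near end mid [529.87245638 -92.79361069]
t 9.55 p [ 406.7 -212.6   74.2] yaw 83.21 f [ 3.54 -0.73  3.47] open 0.584 zax [ 0.0047 -0.0039 -1.    ]
(np.float64(489.1608705504672), np.float64(-87.9390479865027), 120, 83.2) az 0.000  d -6.74 13.34 -4.59 rows 3.7
(np.float64(489.1608705504672), np.float64(-87.9390479865027), 65, 83.2) az 0.000  d -6.71 13.36 0.91 rows 3.6
```

View pics/s6c.png

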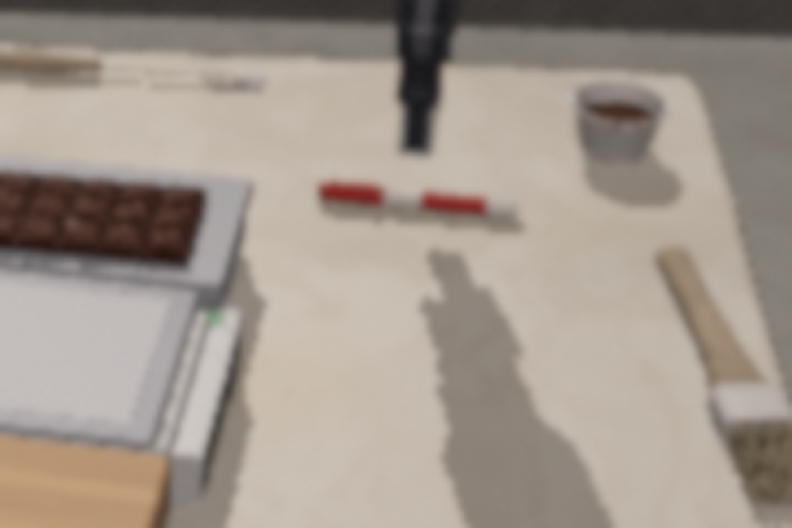

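Call:
servo_tool(increments="0 0 0 -2 4 -2 5; 0 0 0 -4 8 -2 5; 0 0 0 -6.7 12 -2 5; 0 0 0 -6.7 13.4 -2 5; 0 0 0 -6.7 13.4 -1 5; 0 0 0 -6.7 13.4 -1 5; 0 0 0 -6.7 13.4 -1 5; 0 0 0 -6.7 13.4 -1 5")

```text
time: 10.22
eef_pos: [0.4863, -0.0866, 0.0787]
tcp_rot: [0.06, 0.998, 0.0, -0.0]
contact_force: [0.0, 0.1, 1.2]
opening: 0.585
```

```bash
python3 - <<'E'
from h import *
snap('side','s7'); snap('top','t7')
im=np.load('pics/s7.npz')['im'][160:280,280:440]; cv2.imwrite('pics/s7c.png',cv2.resize(im,None,fx=5,fy=5,interpolation=cv2.INTER_CUBIC)[:,:,::-1])
b=S(2.9-75-11-20,-123.6)
rel([(*b,100,83.2),(*b,65,83.2)])
E
```

```text
t 10.32 p [486.6 -86.9  79.1] yaw 83.09 f [0.37 0.15 0.27] open 0.588 zax [ 1.e-04 -2.e-04 -1.e+00]
(np.float64(499.0905256315326), np.float64(-89.12308766956771), 100, 83.2) az -0.002  d -1.27 -0.07 -2.09 rows 0.6
(np.float64(499.0905256315326), np.float64(-89.12308766956771), 65, 83.2) az -0.002  d -1.27 -0.07 1.41 rows 0.5
```

View pics/s7c.png

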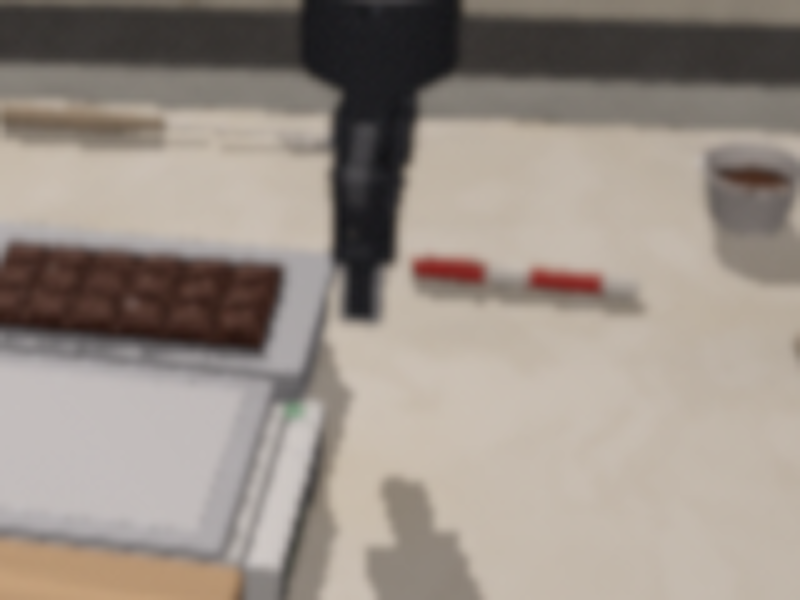

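View pics/t7.png

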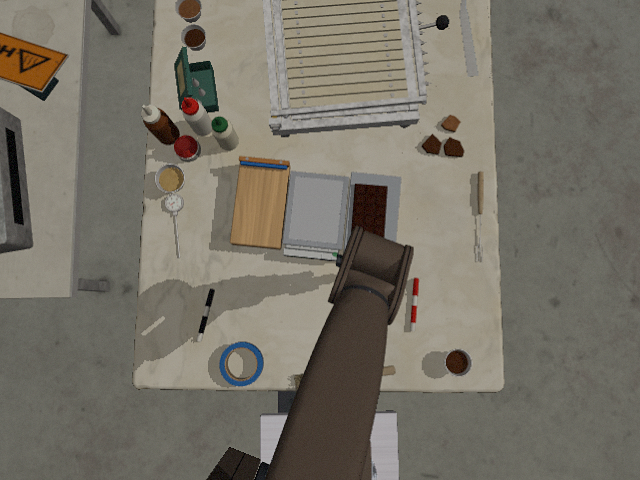

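```bash
python3 - <<'E'
from h import *
K,D,T=ci('side'); o=-T[:3,:3].T@T[:3,3]
p=np.array([.4866,-.0869,.0791]); M=R.from_quat(ctrl.get_state()['tcp_rot']).as_matrix(); ny=M[:,1]
def onpl(px,off):
    q=cv2.undistortPoints(np.array(px,float).reshape(-1,1,2),K,D).reshape(-1,2); r=np.c_[q,np.ones(len(q))]@T[:3,:3]
    t=((p+ny*off-o)@ny)/(r@ny); X=o+r*t[:,None]; return (X-p)@M*1000
for off in(.025,.033,.04): print(off,onpl([(280+342/5,224.2),(280+382/5,224.4)],off).round(1))
E
```

```text
0.025 [[-5.4 25.  16.4]
 [14.2 25.  14.6]]
0.033 [[-4.4 33.  11.3]
 [15.1 33.   9.6]]
0.04 [[-3.5 40.   7. ]
 [15.8 40.   5.2]]
```

Call:
servo_tool(increments="0 0 0 -0.5 0.05 0.8 5; 0 0 0 -1.5 0.05 1.6 5; 0 0 0 -2.3 0.05 1.6 5; 0 0 0 -2.7 0.05 1.6 5; 0 0 0 -2.9 0.05 1.6 5; 0 0 0 -3.05 0.05 1.6 5; 0 0 0 -3.2 0.05 1.6 5; 0 0 0 -3.35 0.05 1.6 5; 0 0 0 -3.5 0.05 1.6 5; 0 0 0 -3.6 0.05 1.6 5")

```text
time: 11.15
eef_pos: [0.5225, -0.0895, 0.0631]
tcp_rot: [0.059, 0.998, 0.0, -0.0]
contact_force: [-1.5, 0.5, 0.5]
opening: 0.589
```

```bash
cat >> h.py <<'E'
def here():
    s=ctrl.get_state(); p=np.array(s['eef_pos'])*1000; print('TCP scale',iS(p).round(1),'z',p[2].round(1),'f',np.round(s['contact_force'],1),'t',round(s['time'],2))
E
python3 - <<'E'
from h import *
snap('side','s8');here()
im=np.load('pics/s8.npz')['im'][180:280,240:400]; cv2.imwrite('pics/s8c.png',cv2.resize(im,None,fx=5,fy=5,interpolation=cv2.INTER_CUBIC)[:,:,::-1])
E
```

```text
TCP scale [ -79.7 -121.2] z 63.1 f [-0.7  0.3  0. ] t 11.2
```

View pics/s8c.png

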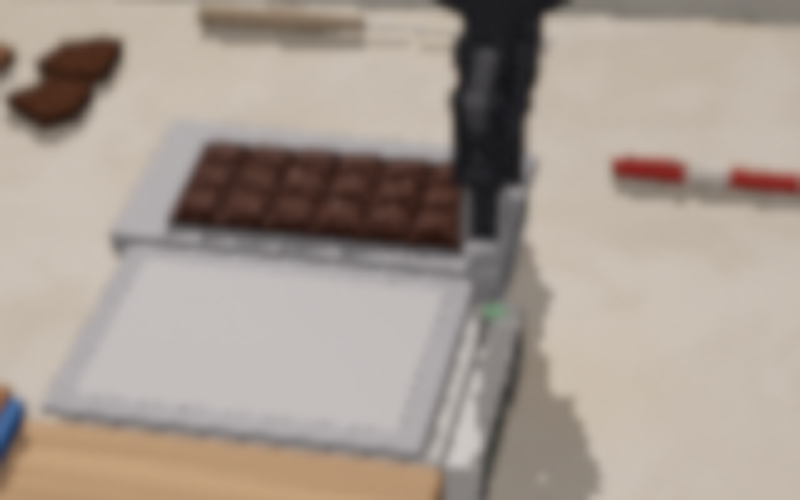

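Call:
servo_tool(increments="0 0 0 -0.1 0 0 5; 0 0 0 -0.17 0 0 5; 0 0 0 -0.17 0 0 5; 0 0 0 0.3 0 0 5; 0 0 0 1.5 0 -0.5 5; 0 0 0 2.5 0 -3 5; 0 0 0 2.5 -3 -5 6; 0 0 0 2.5 -6 -5 7; 0 0 0 2.5 -9 -5 8.5; 0 0 0 2.5 -9 -5 8.5")

```text
time: 12.03
eef_pos: [0.4875, -0.1803, 0.1144]
tcp_rot: [0.061, 0.998, -0.002, 0.002]
contact_force: [0.0, 0.5, 0.9]
opening: 0.997
```

```bash
cat >> h.py <<'E'
def barpose(tag,box,z,fill=True):
    im=np.load(f'pics/{tag}.npz')['im']; hsv=cv2.cvtColor(im,cv2.COLOR_RGB2HSV).astype(int); g=im.sum(2)/3
    m=(g<70)&(im[...,0].astype(int)-im[...,2]>8)
    x0,y0,x1,y1=box; mm=np.zeros(m.shape,np.uint8); mm[y0:y1,x0:x1]=m[y0:y1,x0:x1]
    mm=cv2.morphologyEx(mm*255,cv2.MORPH_CLOSE,np.ones((5,5)));mm=cv2.morphologyEx(mm,cv2.MORPH_OPEN,np.ones((5,5)))
    cs,_=cv2.findContours(mm,cv2.RETR_EXTERNAL,cv2.CHAIN_APPROX_NONE); k=max(cs,key=cv2.contourArea)
    p=plane('top',k.reshape(-1,2),z)[:,:2]*1000; r=cv2.minAreaRect(p.astype(np.float32))
    q=np.array([iS(a) for a in p]); print('bar rect c',np.round(r[0],1),'scale',iS(r[0]).round(1),'sz',np.round(r[1],1),'ang',round(r[2],2),'bbox',cv2.boundingRect(k))
    # edge lines from contour in scale frame
    for nm,ax,lo,hi in(('y+',1,-1,1),):
        pass
    return q
E
python3 - <<'E'
from h import *
here();snap('top','t8'); barpose('t8',(340,170,400,262),.059);barpose('t0',(340,170,400,262),.059)
im=np.load('pics/t8.npz')['im'][150:300,300:500]; cv2.imwrite('pics/t8c.png',cv2.resize(im,None,fx=4,fy=4,interpolation=cv2.INTER_CUBIC)[:,:,::-1])
E
```

```text
TCP scale [-103.8 -215.5] z 114.4 f [0.  0.5 0.9] t 12.03
bar rect c [ 607.3 -103. ] scale [   6.  -124.5] sz [ 76.7 147.4] ang 83.42 bbox (351, 183, 37, 65)
bar rect c [ 605.1 -102.5] scale [   3.8 -124.3] sz [ 77.2 147.7] ang 84.21 bbox (351, 184, 36, 64)
```

View pics/t8c.png

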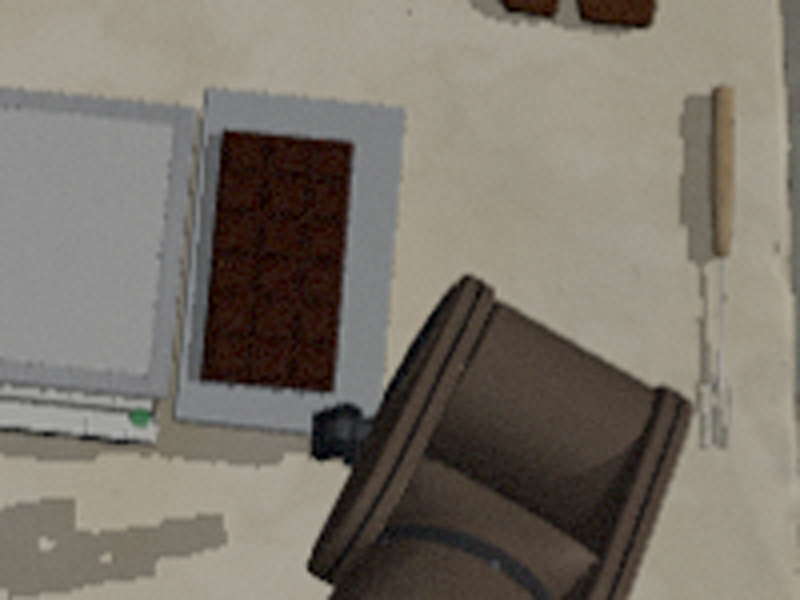

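```bash
python3 - <<'E'
from h import *
rel([(*S(6,-197),100,-6.8),(*S(6,-197),55,-6.8)])
E
```

```text
t 12.08 p [ 487.2 -178.3  113.7] yaw 82.98 f [-0.79  0.26  0.98] open 0.997 zax [ 0.0017 -0.0012 -1.    ]
(np.float64(598.7322112922586), np.float64(-174.9246289068268), 100, -6.8) az 1.567  d -11.03 1.70 1.39 rows 12.5
(np.float64(598.7322112922586), np.float64(-174.9246289068268), 55, -6.8) az 1.567  d -11.02 1.70 5.89 rows 12.5
```

Call:
servo_tool(increments="0 0 0.12 0 0 0 8.5; 0 0 0.25 -1 0 0 8.5; 0 0 0.37 -2 0 0 8.5; 0 0 0.5 -3 0 0 8.5; 0 0 0.62 -4 0.5 0 8.5; 0 0 0.75 -6 1 0 8.5; 0 0 0.87 -8 1.5 0 8.5; 0 0 1.0 -10 1.7 0 8.5; 0 0 1.12 -11 1.7 0.5 8.5; 0 0 1.24 -11 1.7 1.2 8.5")

```text
time: 12.92
eef_pos: [0.6009, -0.1714, 0.1016]
tcp_rot: [0.63, 0.777, 0.001, 0.001]
contact_force: [0.3, 0.4, 0.6]
opening: 0.996
```

Call:
servo_tool(increments="0 0 0.12 0 0 0 8.5; 0 0 0.25 0 0 0 8.5; 0 0 0.327 0 0 0 8.5; 0 0 0.327 0 0 0 8.5; 0 0 0.327 0 0 0 8.5")

```text
time: 13.33
eef_pos: [0.5982, -0.1712, 0.1005]
tcp_rot: [0.746, 0.666, -0.0, -0.0]
contact_force: [1.1, -0.7, 0.1]
opening: 0.996
```

```bash
python3 - <<'E'
from h import *
rel([(*S(6,-197),55,-6.8)])
snap('top','t9');snap('side','s9'); barpose('t9',(340,170,400,262),.059)
im=np.load('pics/t9.npz')['im'][150:300,300:500]; cv2.imwrite('pics/t9c.png',cv2.resize(im,None,fx=4,fy=4,interpolation=cv2.INTER_CUBIC)[:,:,::-1])
im=np.load('pics/s9.npz')['im'][140:260,230:390]; cv2.imwrite('pics/s9c.png',cv2.resize(im,None,fx=5,fy=5,interpolation=cv2.INTER_CUBIC)[:,:,::-1])
E
```

```text
t 13.33 p [ 598.2 -171.2  100.5] yaw -6.42 f [ 1.1  -0.67  0.09] open 0.996 zax [-7.e-04  5.e-04 -1.e+00]
(np.float64(598.7322112922586), np.float64(-174.9246289068268), 55, -6.8) az 0.007  d -0.36 0.10 4.55 rows 1.1
bar rect c [ 597.  -117.2] scale [  -2.5 -139.9] sz [111.3 197.1] ang 87.85 bbox (351, 178, 49, 84)
```

View pics/t9c.png

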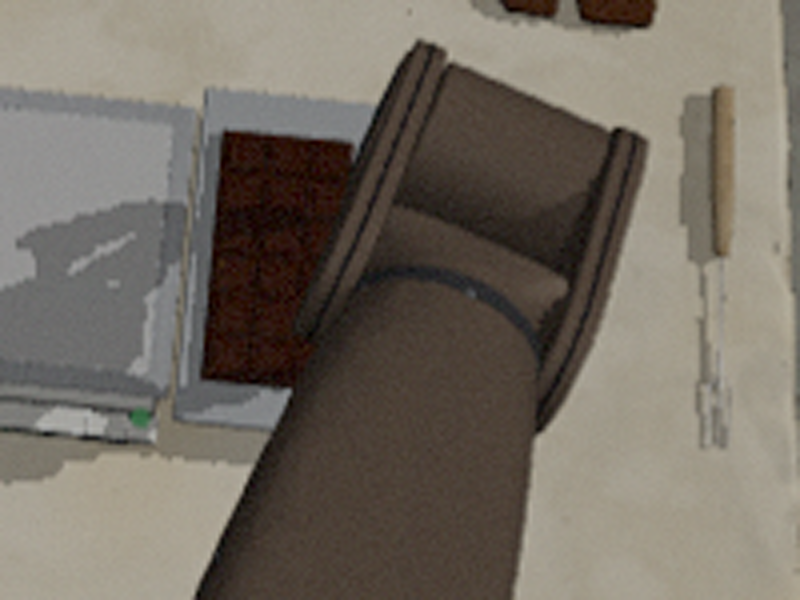

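View pics/s9c.png

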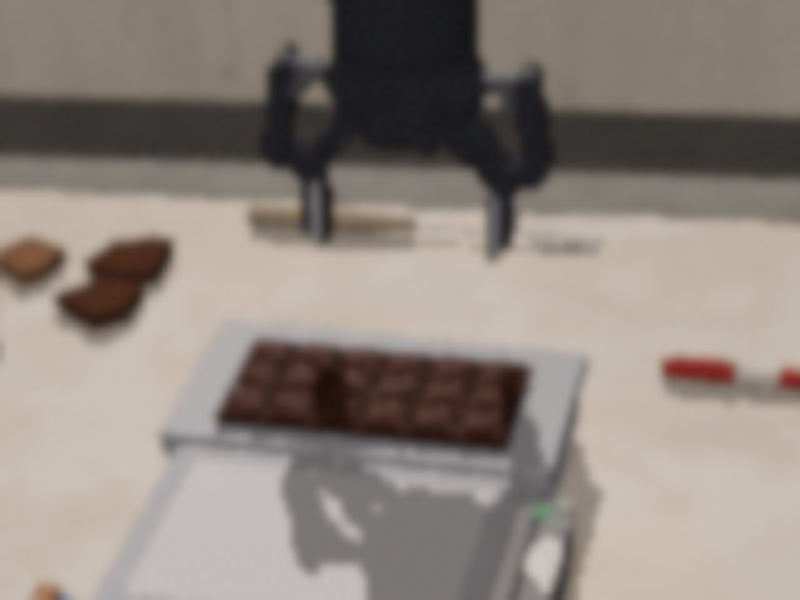

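```bash
python3 - <<'E'
from h import *
K,D,T=ci('side'); o=-T[:3,:3].T@T[:3,3]
s=ctrl.get_state(); p=np.array(s['eef_pos']); M=R.from_quat(s['tcp_rot']).as_matrix(); n=M[:,0]; print(p)
def onpl(px,off):
    q=cv2.undistortPoints(np.array(px,float).reshape(-1,1,2),K,D).reshape(-1,2); r=np.c_[q,np.ones(len(q))]@T[:3,:3]
    t=((p+n*off-o)@n)/(r@n); X=o+r*t[:,None]; return (X-p)@M*1000
for off in(0,.011): print(off,onpl([(230+318/5,140+242/5),(230+497/5,140+258/5)],off).round(1))
E
```

```text
[ 0.59830432 -0.17159822  0.1008006 ]
0 [[ -0.   45.    4.2]
 [ -0.  -50.8   4.6]]
0.011 [[ 11.   42.1  -1.6]
 [ 11.  -52.7  -1.2]]
```

Call:
servo_tool(increments="0 0 0.007 -0.3 0.1 2 8.5; 0 0 0.007 -0.3 0.1 4 8.5; 0 0 0.007 -0.3 0.1 4.7 8.5; 0 0 0.007 -0.3 0.1 4.7 8.5; 0 0 0.007 0.5 0.1 4.7 8.5; 0 0 0.007 1.2 0.1 4.7 8.5; 0 0 0.007 1.5 0.1 4.7 8.5; 0 0 0.007 1.5 0.1 4.7 8.5")

```text
time: 14.1
eef_pos: [0.6019, -0.1564, 0.0552]
tcp_rot: [0.748, 0.663, 0.0, 0.001]
contact_force: [0.5, 0.3, -0.1]
opening: 0.994
```

```bash
python3 - <<'E'
from h import *
here(); rel([(*S(6,-50),52,-6.8),(*S(7,-50),52,-6.8)])
E
```

```text
TCP scale [   7.  -178.3] z 55.2 f [ 0.5  0.3 -0.1] t 14.1
t 14.1 p [ 601.9 -156.4   55.2] yaw -6.9 f [ 0.53  0.26 -0.06] open 0.994 zax [ 1.7e-03 -6.0e-04 -1.0e+00]
(np.float64(616.1375946333142), np.float64(-28.958699215165858), 52, -6.8) az -0.002  d 12.83 -0.12 0.31 rows 3.1
(np.float64(617.1305601414207), np.float64(-29.077103183472357), 52, -6.8) az -0.002  d 12.83 -0.02 0.31 rows 3.1
```

Call:
servo_tool(increments="0 0 0 0.15 0 0.1 8.5; 0 0 0 0.3 0 0.15 8.5; 0 0 0 0.45 0 0.15 8.5; 0 0 0 0.65 0 0.15 8.5; 0 0 0 0.9 0 0.15 8.5; 0 0 0 1.2 0 0.15 8.5; 0 0 0 1.5 0 0.15 8.5; 0 0 0 1.8 0 0.15 8.5; 0 0 0 2.1 0 0.15 8.5; 0 0 0 2.4 0 0.15 8.5")

```text
time: 14.93
eef_pos: [0.6042, -0.1333, 0.0526]
tcp_rot: [0.749, 0.663, 0.0, 0.0]
contact_force: [-0.1, -0.9, 0.5]
opening: 1.002
```

```bash
python3 - <<'E'
from h import *
here(); rel([(*S(6,-50),52,-6.8)])
snap('side','s10')
im=np.load('pics/s10.npz')['im'][140:280,230:390]; cv2.imwrite('pics/s10c.png',cv2.resize(im,None,fx=5,fy=4.2,interpolation=cv2.INTER_CUBIC)[:,:,::-1])
E
```

```text
TCP scale [   6.5 -155.1] z 52.6 f [-0.1 -0.9  0.5] t 14.93
t 14.93 p [ 604.2 -133.3   52.6] yaw -6.99 f [-0.14 -0.93  0.52] open 1.002 zax [ 3.e-04 -2.e-04 -1.e+00]
(np.float64(616.1375946333142), np.float64(-28.958699215165858), 52, -6.8) az -0.003  d 10.51 -0.09 0.06 rows 2.5
```

View pics/s10c.png

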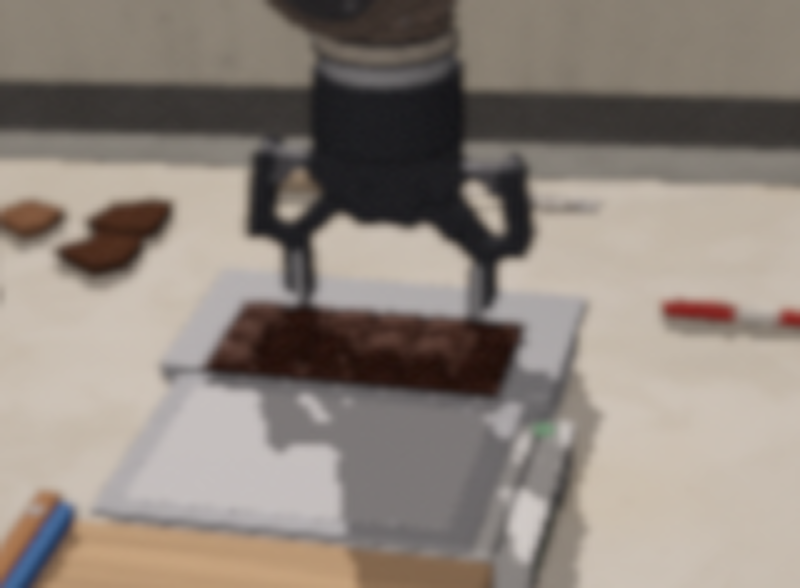

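Call:
servo_tool(increments="0 0 -0.003 0.3 0 -0.05 8.5; 0 0 -0.003 0.6 0 -0.05 8.5; 0 0 -0.003 0.9 0 -0.05 8.5; 0 0 -0.003 1.2 0 -0.05 8.5; 0 0 -0.003 1.5 0 -0.05 8.5; 0 0 -0.003 1.8 0 -0.05 8.5; 0 0 -0.003 2.1 0 -0.05 8.5; 0 0 -0.003 2.4 0 -0.05 8.5; 0 0 -0.003 2.7 0 -0.05 8.5; 0 0 -0.003 3.0 0 -0.05 8.5")

```text
time: 15.82
eef_pos: [0.6078, -0.1035, 0.053]
tcp_rot: [0.748, 0.664, -0.0, 0.0]
contact_force: [-0.5, -0.7, -0.3]
opening: 0.993
```

Call:
servo_tool(increments="0 0 0 0.3 0 0 8.5; 0 0 0 0.6 0 0 8.5; 0 0 0 0.9 0 0 8.5; 0 0 0 1.2 0 0 8.5; 0 0 0 1.5 0 0 8.5; 0 0 0 1.8 0 0 8.5; 0 0 0 2.1 0 0 8.5; 0 0 0 2.4 0 0 8.5; 0 0 0 2.7 0 0 8.5; 0 0 0 3.0 0 0 8.5")

```text
time: 16.65
eef_pos: [0.6111, -0.0735, 0.0527]
tcp_rot: [0.748, 0.664, -0.0, -0.0]
contact_force: [0.2, -0.3, -0.0]
opening: 0.997
```

```bash
python3 - <<'E'
from h import *
here(); rel([(*S(6,-50),52,-6.8)])
snap('side','s11')
im=np.load('pics/s11.npz')['im'][140:280,230:390]; cv2.imwrite('pics/s11c.png',cv2.resize(im,None,fx=5,fy=4.2,interpolation=cv2.INTER_CUBIC)[:,:,::-1])
E
```

```text
TCP scale [  6.3 -94.9] z 52.7 f [ 0.2 -0.3 -0. ] t 16.65
t 16.65 p [611.1 -73.5  52.7] yaw -6.82 f [ 0.24 -0.3  -0.04] open 0.997 zax [-6.e-04  3.e-04 -1.e+00]
(np.float64(616.1375946333142), np.float64(-28.958699215165858), 52, -6.8) az -0.000  d 4.49 -0.03 0.07 rows 1.1
```

View pics/s11c.png

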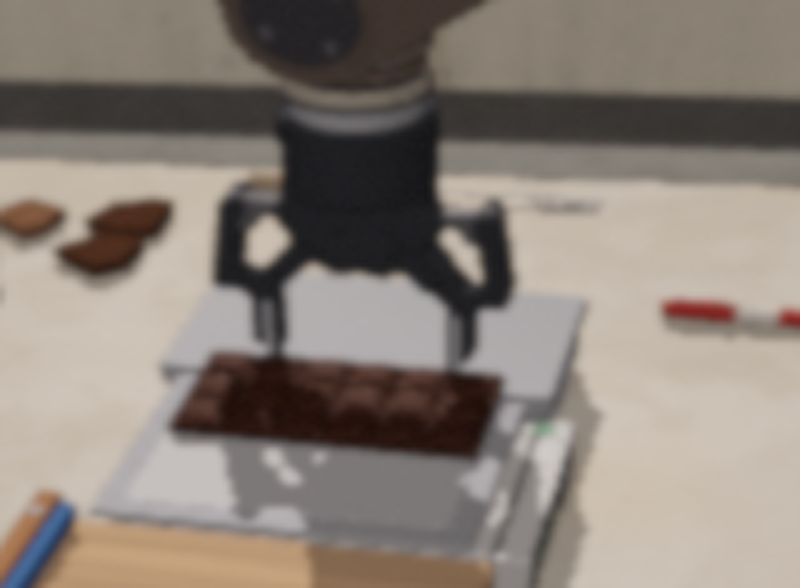

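Call:
servo_tool(increments="0 0 0 0.3 0 0 8.5; 0 0 0 0.6 0 0 8.5; 0 0 0 0.9 0 0 8.5; 0 0 0 1.2 0 0 8.5; 0 0 0 1.5 0 0 8.5; 0 0 0 1.8 0 0 8.5; 0 0 0 2.1 0 0 8.5; 0 0 0 2.4 0 0 8.5; 0 0 0 2.7 0 0 8.5; 0 0 0 3.0 0 0 8.5")

```text
time: 17.53
eef_pos: [0.6149, -0.0439, 0.053]
tcp_rot: [0.748, 0.664, 0.0, 0.0]
contact_force: [-0.3, -0.6, -0.5]
opening: 0.995
```

```bash
python3 - <<'E'
from h import *
here(); rel([(*S(6,-50),52,-6.8)])
snap('top','t12'); barpose('t12',(285,165,350,258),.057)
im=np.load('pics/t12.npz')['im'][150:300,220:420]; cv2.imwrite('pics/t12c.png',cv2.resize(im,None,fx=4,fy=4,interpolation=cv2.INTER_CUBIC)[:,:,::-1])
E
```

```text
TCP scale [  6.6 -65. ] z 53.0 f [-0.3 -0.6 -0.5] t 17.53
t 17.53 p [614.9 -43.9  53. ] yaw -6.82 f [-0.32 -0.59 -0.47] open 0.995 zax [ 1.e-04 -0.e+00 -1.e+00]
(np.float64(616.1375946333142), np.float64(-28.958699215165858), 52, -6.8) az -0.000  d 1.50 -0.06 0.10 rows 0.4
bar rect c [618.9  -3.8] scale [  5.8 -24.7] sz [106.6 218.4] ang 88.59 bbox (303, 165, 47, 93)
```

View pics/t12c.png

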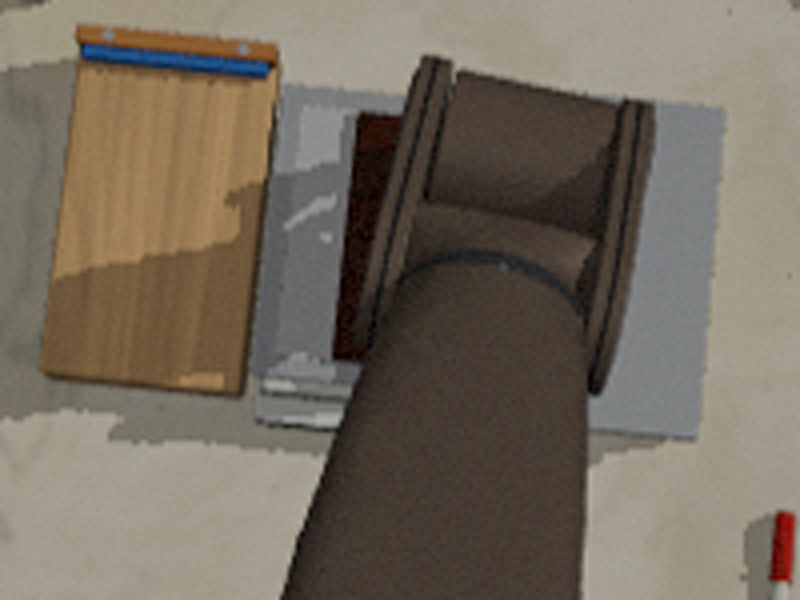

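```bash
cat >> h.py <<'E'
def lead(tag,rows,c0,c1,z,thr=62):
    im=np.load(f'pics/{tag}.npz')['im'].astype(float).sum(2)/3; P=[]
    for v in rows:
        r=im[v,c0:c1]
        for k in range(len(r)-2):
            if r[k]>thr>=r[k+1] and r[k+2]<thr: P.append((c0+k+(r[k]-thr)/(r[k]-r[k+1]),v)); break
    q=np.array([iS(a) for a in plane('top',P,z)*1000]); f=np.polyfit(q[:,0],q[:,1],1); ok=abs(q[:,1]-np.polyval(f,q[:,0]))<2; f=np.polyfit(q[ok,0],q[ok,1],1)
    print('lead edge y_s at x_s=8: %.1f slope deg %.2f n %d/%d'%(np.polyval(f,8),np.degrees(f[0]),ok.sum(),len(ok)),'x range',q[ok,0].min().round(1),q[ok,0].max().round(1))
E
python3 - <<'E'
from h import *
lead('t12',range(184,236,2),290,330,.057)
E
```

```text
lead edge y_s at x_s=8: 23.4 slope deg 0.03 n 26/26 x range -54.8 64.4
```

Call:
servo_tool(increments="0 0 0 0.3 0 0 8.5; 0 0 0 0.6 0 0 8.5; 0 0 0 0.9 0 0.05 8.5; 0 0 0 1.15 0 0.05 8.5; 0 0 0 1.35 0 0.05 8.5; 0 0 0 1.48 0 0.05 8.5; 0 0 0 1.48 0 0.05 8.5; 0 0 0 1.2 0 0.05 8.5; 0 0 0 0 0 0 8.5; 0 0 0 -0.6 0 0 8.5")

```text
time: 18.42
eef_pos: [0.614, -0.0513, 0.0529]
tcp_rot: [0.748, 0.664, -0.0, 0.0]
contact_force: [-0.2, 0.3, 0.3]
opening: 0.996
```

```bash
python3 - <<'E'
from h import *
here(); snap('top','t13'); lead('t13',range(184,236,2),285,330,.057);snap('side','s13')
im=np.load('pics/t13.npz')['im'][150:300,220:420]; cv2.imwrite('pics/t13c.png',cv2.resize(im,None,fx=4,fy=4,interpolation=cv2.INTER_CUBIC)[:,:,::-1])
im=np.load('pics/s13.npz')['im'][140:280,230:390]; cv2.imwrite('pics/s13c.png',cv2.resize(im,None,fx=5,fy=4.2,interpolation=cv2.INTER_CUBIC)[:,:,::-1])
E
```

```text
TCP scale [  6.5 -72.4] z 52.9 f [-0.2  0.3  0.3] t 18.42
lead edge y_s at x_s=8: 38.2 slope deg 0.08 n 26/26 x range -56.3 62.8
```

View pics/t13c.png

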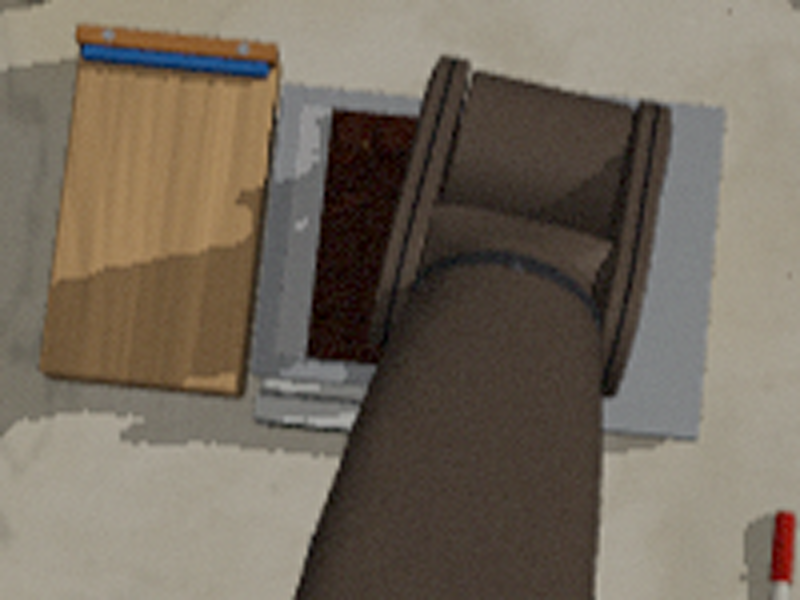

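View pics/s13c.png

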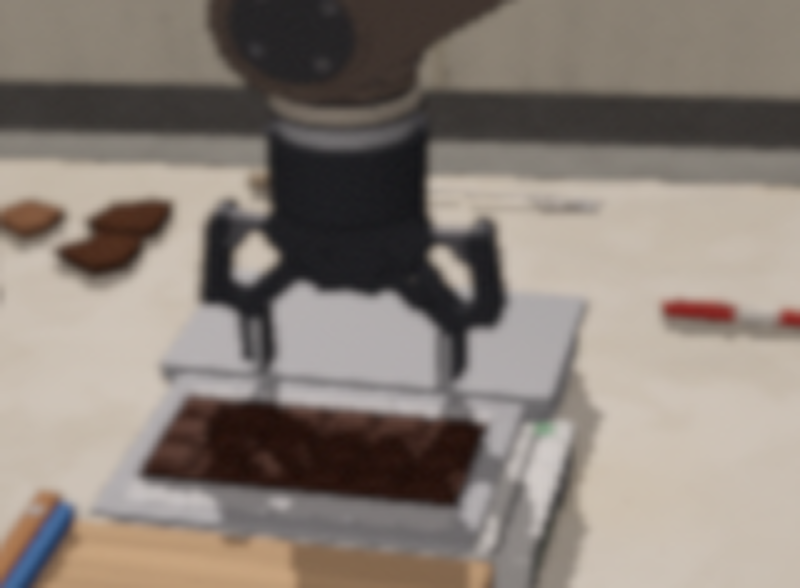

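Call:
servo_tool(increments="0 0 0 0 0 0 8.5; 0 0 0 0 0 0 8.5; 0 0 0 0 0 0 8.5; 0 0 0 0 0 0 8.5; 0 0 0 0 0 0 8.5; 0 0 0 0 0 0 8.5; 0 0 0 0 0 0 8.5; 0 0 0 0 0 0 8.5; 0 0 0 0 0 0 8.5; 0 0 0 0 0 0 8.5")

```text
time: 19.35
eef_pos: [0.6141, -0.0501, 0.053]
tcp_rot: [0.748, 0.664, -0.0, 0.0]
contact_force: [0.4, -0.4, 0.1]
opening: 0.998
```

```bash
python3 - <<'E'
from h import *
here()
print([iS(p).round(1).tolist() for p in plane('top',[(306,239.2),(308,177.5)],.057)*1000])
# board: its edges from t0
hs=cv2.cvtColor(np.load('pics/t0.npz')['im'],cv2.COLOR_RGB2HSV).astype(int); w=((hs[...,1]>90)&(hs[...,0]<25)&(hs[...,2]>100))
for v in range(175,242,10):
    u=np.nonzero(w[v,225:292])[0]+225; P=plane('top',[(u.min()-.5,v),(u.max()+.5,v)],.044)*1000; print(v,[iS(a).round(1).tolist() for a in P])
b=((hs[...,0]>100)&(hs[...,0]<125)&(hs[...,1]>110))
for u in range(243,288,6):
    v=np.nonzero(b[155:180,u])[0]+155; print('strip',u,[iS(a).round(1).tolist() for a in plane('top',[(u,v.max()+.5)],.05)*1000],[iS(a).round(1).tolist() for a in plane('top',[(u,v.min()-.5)],.058)*1000])
for s in(-60,60): pass
rel([(*S(6.5,75),50,-6.8),(*S(6.5,84),50,-6.8)])
E
```

```text
TCP scale [  6.5 -71.2] z 53.0 f [ 0.4 -0.4  0.1] t 19.35
[[-66.1, 14.9], [79.8, 25.6]]
175 [[72.2, 191.3], [84.4, 73.0]]
185 [[47.6, 193.1], [59.7, 75.1]]
195 [[23.3, 192.4], [35.4, 74.8]]
205 [[-0.8, 191.8], [11.2, 74.4]]
215 [[-25.1, 193.5], [-12.8, 74.1]]
225 [[-49.0, 192.9], [-36.7, 73.8]]
235 [[-72.7, 192.3], [-60.5, 73.5]]
strip 243 [[97.2, 182.7]] [[104.7, 182.5]]
strip 249 [[96.2, 168.3]] [[103.8, 168.1]]
strip 255 [[97.7, 154.1]] [[102.8, 153.7]]
strip 261 [[96.7, 139.7]] [[104.3, 139.7]]
strip 267 [[98.2, 125.5]] [[103.3, 125.3]]
strip 273 [[97.2, 111.1]] [[104.8, 111.2]]
strip 279 [[96.3, 96.7]] [[103.8, 96.9]]
strip 285 [[97.7, 82.5]] [[102.9, 82.6]]
t 19.35 p [614.1 -50.1  53. ] yaw -6.81 f [ 0.4  -0.38  0.15] open 0.998 zax [-0. -0. -1.]
(np.float64(631.43457342568), np.float64(95.10278731399802), 50, -6.8) az -0.000  d 14.62 -0.01 0.30 rows 3.5
(np.float64(632.5002091404385), np.float64(104.03947688695685), 50, -6.8) az -0.000  d 15.52 -0.01 0.30 rows 3.7
```

Call:
servo_tool(increments="0 0 0 0.4 0 0 8.5; 0 0 0 0.9 0 0 8.5; 0 0 0 1.3 0 0.05 8.5; 0 0 0 1.6 0 0.1 8.5; 0 0 0 1.8 0 0.15 8.5; 0 0 0 2.0 0 0.15 8.5; 0 0 0 2.25 0 0.15 8.5; 0 0 0 2.5 0 0.15 8.5; 0 0 0 2.8 0 0.15 8.5; 0 0 0 3.1 0 0.15 8.5")

```text
time: 20.18
eef_pos: [0.6178, -0.0192, 0.0514]
tcp_rot: [0.748, 0.664, -0.0, -0.0]
contact_force: [-0.6, 0.2, -0.3]
opening: 0.999
```

Call:
servo_tool(increments="0 0 0 0.3 0 0 8.5; 0 0 0 0.6 0 0 8.5; 0 0 0 0.9 0 0 8.5; 0 0 0 1.2 0 0 8.5; 0 0 0 1.5 0 0 8.5; 0 0 0 1.8 0 0 8.5; 0 0 0 2.1 0 0 8.5; 0 0 0 2.4 0 0 8.5; 0 0 0 2.7 0 0 8.5; 0 0 0 3.0 0 0 8.5")

```text
time: 21.02
eef_pos: [0.6214, 0.0107, 0.0515]
tcp_rot: [0.748, 0.664, -0.0, 0.0]
contact_force: [0.5, -1.1, -0.3]
opening: 0.998
```

Call:
servo_tool(increments="0 0 0 0.3 0 0 8.5; 0 0 0 0.6 0 0 8.5; 0 0 0 0.9 0 0 8.5; 0 0 0 1.2 0 0 8.5; 0 0 0 1.5 0 0 8.5; 0 0 0 1.8 0 0 8.5; 0 0 0 2.1 0 0 8.5; 0 0 0 2.4 0 0 8.5; 0 0 0 2.7 0 0 8.5; 0 0 0 3.0 0 0 8.5")

```text
time: 21.85
eef_pos: [0.625, 0.0404, 0.0515]
tcp_rot: [0.748, 0.664, 0.0, 0.0]
contact_force: [0.1, -1.0, 0.3]
opening: 0.994
```

```bash
python3 - <<'E'
from h import *
here(); rel([(*S(6.5,84),50,-6.8)]); snap('side','s14')
im=np.load('pics/s14.npz')['im'][140:340,200:390]; cv2.imwrite('pics/s14c.png',cv2.resize(im,None,fx=4,fy=3,interpolation=cv2.INTER_CUBIC)[:,:,::-1])
E
```

```text
TCP scale [ 6.6 19.9] z 51.5 f [ 0.1 -1.   0.3] t 21.85
t 21.85 p [625.   40.4  51.5] yaw -6.82 f [ 0.05 -0.95  0.3 ] open 0.994 zax [ 1.e-04 -1.e-04 -1.e+00]
(np.float64(632.5002091404385), np.float64(104.03947688695685), 50, -6.8) az -0.000  d 6.41 -0.01 0.15 rows 1.5
```

View pics/s14c.png

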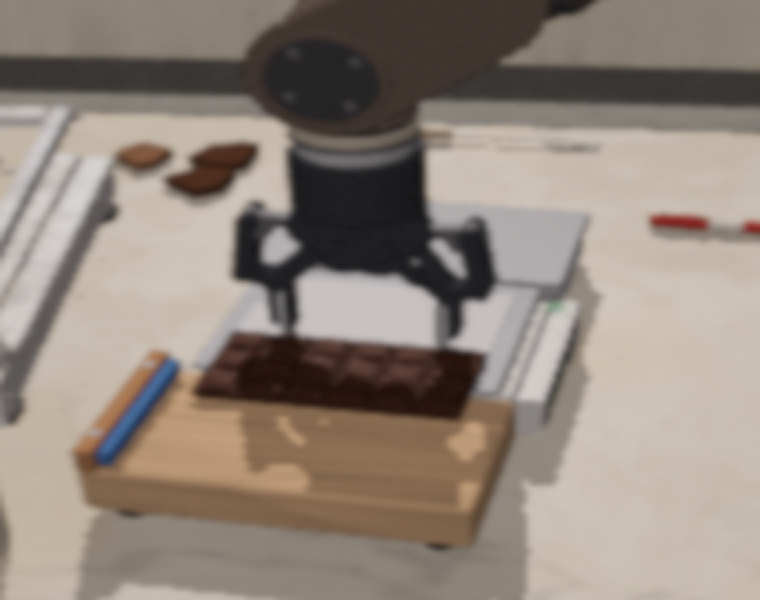

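Call:
servo_tool(increments="0 0 0 0.3 0 0 8.5; 0 0 0 0.6 0 0 8.5; 0 0 0 0.9 0 0 8.5; 0 0 0 1.2 0 0 8.5; 0 0 0 1.5 0 0 8.5; 0 0 0 1.8 0 0 8.5; 0 0 0 2.1 0 0.05 8.5; 0 0 0 2.4 0 0.05 8.5; 0 0 0 2.7 0 0.05 8.5; 0 0 0 3.0 0 0.05 8.5")

```text
time: 22.73
eef_pos: [0.6285, 0.0703, 0.0509]
tcp_rot: [0.748, 0.664, -0.0, -0.0]
contact_force: [0.3, -1.2, 0.0]
opening: 0.998
```

Call:
servo_tool(increments="0 0 0 0.3 0 0 8.5; 0 0 0 0.6 0 0 8.5; 0 0 0 0.9 0 0 8.5; 0 0 0 1.2 0 0 8.5; 0 0 0 1.5 0 0.05 8.5; 0 0 0 1.8 0 0.05 8.5; 0 0 0 2.1 0 0.05 8.5; 0 0 0 2.3 0 0.05 8.5")

```text
time: 23.4
eef_pos: [0.6313, 0.0932, 0.0505]
tcp_rot: [0.748, 0.664, 0.0, -0.0]
contact_force: [-0.2, -1.6, 1.6]
opening: 0.994
```

```bash
python3 - <<'E'
from h import *
here(); rel([(*S(6.5,84),50,-6.8)]); snap('top','t15')
im=np.load('pics/t15.npz')['im'][140:290,210:410]; cv2.imwrite('pics/t15c.png',cv2.resize(im,None,fx=4,fy=4,interpolation=cv2.INTER_CUBIC)[:,:,::-1])
try: lead('t15',range(184,236,2),225,290,.055,50)
except Exception as e: print(e)
E
```

```text
TCP scale [ 6.6 73.1] z 50.5 f [-0.2 -1.6  1.6] t 23.4
t 23.4 p [631.3  93.2  50.5] yaw -6.81 f [-0.23 -1.6   1.61] open 0.994 zax [-0.e+00  1.e-04 -1.e+00]
(np.float64(632.5002091404385), np.float64(104.03947688695685), 50, -6.8) az -0.000  d 1.09 -0.01 0.05 rows 0.3
lead edge y_s at x_s=8: 168.1 slope deg 1.82 n 6/26 x range -69.0 -22.0
```

View pics/t15c.png

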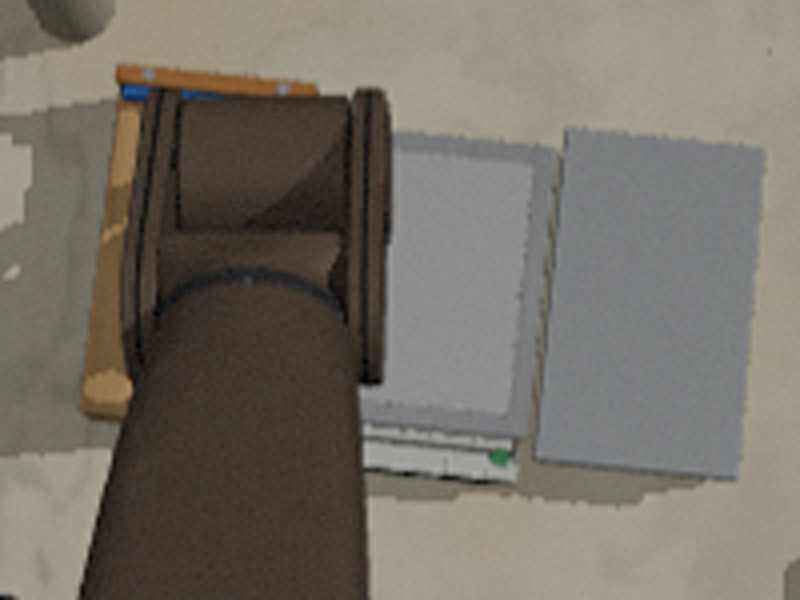

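Call:
servo_tool(increments="0 0 0 0.3 0 0 8.5; 0 0 0 0.6 0 0 8.5; 0 0 0 0.85 0 0 8.5; 0 0 0 1.05 0 0 8.5; 0 0 0 1.15 0 0 8.5; 0 0 0 1.15 0 0 8.5; 0 0 0 0.8 0 0 8.5; 0 0 0 -0.4 0 -0.5 8.5; 0 0 0 -1.5 0 -2.5 8.5; 0 0 0 -3 0 -5.5 8.5")

```text
time: 24.28
eef_pos: [0.6248, 0.0624, 0.1025]
tcp_rot: [0.748, 0.664, -0.003, -0.003]
contact_force: [-0.2, 0.6, 0.1]
opening: 0.995
```

```bash
python3 - <<'E'
from h import *
here()
rel([(*S(-62-45,133),110,83.2),(*S(-62-45,133),55,83.2)])
E
```

```text
TCP scale [ 3.8 41.7] z 102.5 f [-0.2  0.6  0.1] t 24.28
t 24.28 p [624.8  62.4 102.5] yaw -6.79 f [-0.15  0.65  0.14] open 0.995 zax [-7.7e-03  5.0e-04 -1.0e+00]
(np.float64(525.6004184173652), np.float64(166.13363718696502), 110, 83.2) az -1.571  d 9.13 -11.08 -0.66 rows 12.6
(np.float64(525.6004184173652), np.float64(166.13363718696502), 55, 83.2) az -1.571  d 9.13 -11.04 4.84 rows 12.6
```

Call:
servo_tool(increments="0 0 -0.12 1 -2 -1 8; 0 0 -0.25 2 -4 -1 7; 0 0 -0.37 3 -6 -1 6; 0 0 -0.5 4 -8 -1 5; 0 0 -0.62 5 -10 -1 5; 0 0 -0.75 6 -11 -1 5; 0 0 -0.87 8 -11 -1 5; 0 0 -1.0 9 -11 -1 5; 0 0 -1.12 9.1 -11 -1 5; 0 0 -1.24 9.1 -11 -1 5")

```text
time: 25.12
eef_pos: [0.5293, 0.1664, 0.116]
tcp_rot: [0.22, 0.976, 0.0, 0.0]
contact_force: [0.3, -0.1, 0.8]
opening: 0.589
```

Call:
servo_tool(increments="0 0 -0.12 0 0 0 5; 0 0 -0.25 0 0 0 5; 0 0 -0.33 0 0 0 5; 0 0 -0.33 0 0 0 5; 0 0 -0.33 0 0 0 5")

```text
time: 25.53
eef_pos: [0.5294, 0.1658, 0.1158]
tcp_rot: [0.061, 0.998, -0.0, 0.0]
contact_force: [-0.4, 0.0, -0.1]
opening: 0.584
```

```bash
python3 - <<'E'
from h import *
here(); snap('top','t16'); snap('side','s16'); barpose('t16',(228,165,295,255),.055)
rel([(*S(-62-45,133),60,83.2)])
im=np.load('pics/t16.npz')['im'][140:290,210:410]; cv2.imwrite('pics/t16c.png',cv2.resize(im,None,fx=4,fy=4,interpolation=cv2.INTER_CUBIC)[:,:,::-1])
im=np.load('pics/s16.npz')['im'][140:340,200:390]; cv2.imwrite('pics/s16c.png',cv2.resize(im,None,fx=4,fy=3,interpolation=cv2.INTER_CUBIC)[:,:,::-1])
E
```

```text
TCP scale [-103.2  133.1] z 115.8 f [-0.4  0.  -0.1] t 25.53
bar rect c [615.5 171. ] scale [-18.3 148.5] sz [108.6 197.8] ang 83.45 bbox (228, 172, 51, 83)
t 25.63 p [529.3 166.  115.7] yaw 83.01 f [ 0.09 -0.36  0.08] open 0.587 zax [ 2.e-04  0.e+00 -1.e+00]
(np.float64(525.6004184173652), np.float64(166.13363718696502), 60, 83.2) az -0.003  d 0.37 -0.03 5.57 rows 1.3
```

View pics/t16c.png

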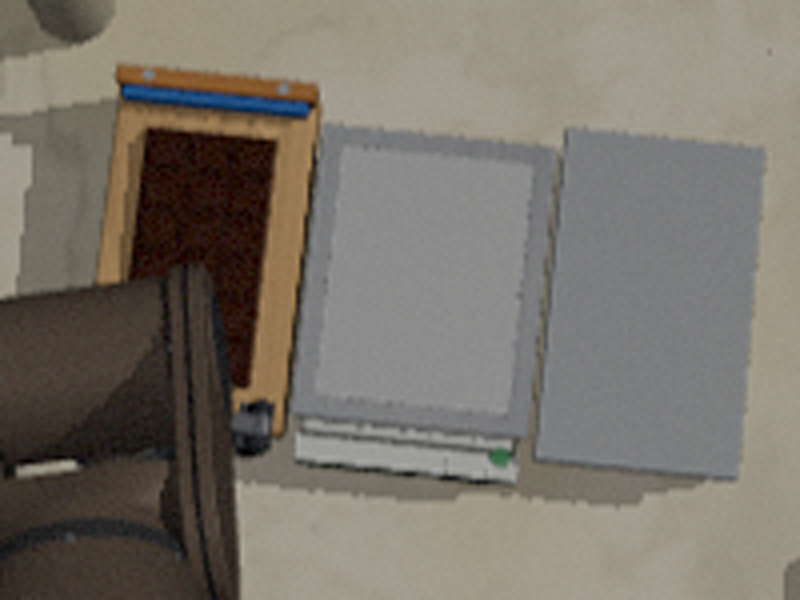

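View pics/s16c.png

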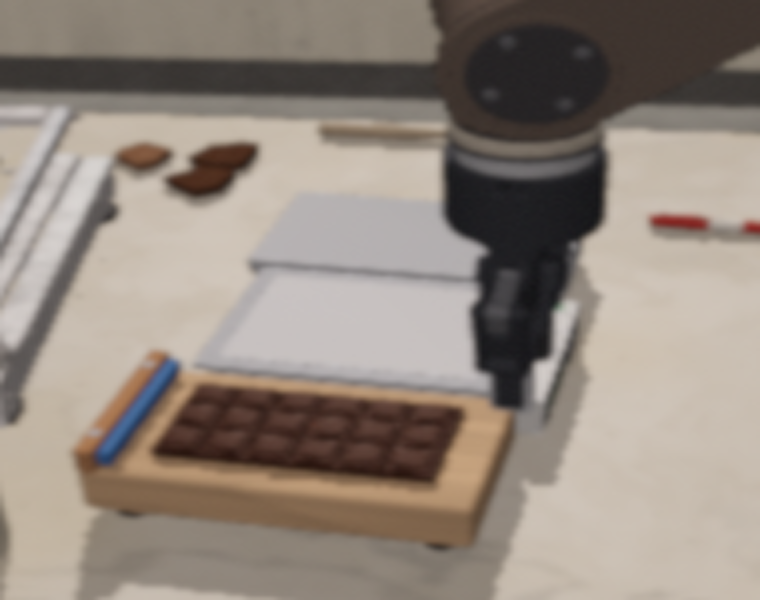

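```bash
cat >> h.py <<'E'
def edges(tag,rows,c0,c1,z,thr=60,cols=None,r0=160,r1=185):
    im=np.load(f'pics/{tag}.npz')['im'].astype(float).sum(2)/3; L=[];Rr=[]
    for v in rows:
        r=im[v,c0:c1]; k=np.nonzero(r<thr)[0]; 
        if len(k)<8: continue
        a=k[0]; b=k[-1]; L.append((c0+a-(thr-r[a])/(r[a-1]-r[a]),v)); Rr.append((c0+b+(thr-r[b])/(r[b+1]-r[b]),v))
    for nm,P in(('left y+',L),('right y-',Rr)):
        q=np.array([iS(a) for a in plane('top',P,z)*1000]); f=np.polyfit(q[:,0],q[:,1],1); print(nm,'y_s med %.1f slope %.2f deg sd %.2f'%(np.median(q[:,1]),np.degrees(f[0]),np.std(q[:,1]-np.polyval(f,q[:,0]))))
    if cols:
        P=[]
        for u in cols:
            r=im[r0:r1,u]; k=np.nonzero(r<thr)[0]; k=k[k>2]; a=k[0]; P.append((u,r0+a-(thr-r[a])/(r[a-1]-r[a])))
        q=np.array([iS(a) for a in plane('top',P,z)*1000]); f=np.polyfit(q[:,1],q[:,0],1); print('far x_s med %.1f slope %.2f deg'%(np.median(q[:,0]),np.degrees(f[0])))
E
python3 - <<'E'
from h import *
edges('t16',range(177,206,2),240,286,.055,60,range(249,276,3),168,185)
E
```

```text
Traceback (most recent call last):
  File "h.py", line 68, in edges
    a=k[0]; b=k[-1]; L.append((c0+a-(thr-r[a])/(r[a-1]-r[a]),v)); Rr.append((c0+b+(thr-r[b])/(r[b+1]-r[b]),v))
                                                                                              ~^^^^^
IndexError: index 46 is out of bounds for axis 0 with size 46
```

```bash
python3 - <<'E'
from h import *
edges('t16',range(177,206,2),240,282,.055,60,range(249,276,3),168,185)
E
```

```text
left y+ y_s med 172.5 slope 0.20 deg sd 0.25
right y- y_s med 95.2 slope 0.05 deg sd 0.22
far x_s med 80.2 slope 0.27 deg
```

Call:
servo_tool(increments="0 0 -0.003 0 0 2 5; 0 0 -0.003 0 0 4.5 5; 0 0 -0.003 0 0 5.6 5; 0 0 -0.003 -0.5 0 5.6 5; 0 0 -0.003 -1.2 0 5.6 5; 0 0 -0.003 -1.8 0 5.6 5; 0 0 -0.003 -2.1 0 5.6 5; 0 0 -0.003 -2.3 0 5.6 5; 0 0 -0.003 -2.5 0 5.6 5; 0 0 -0.003 -2.7 0 5.6 5")

```text
time: 26.47
eef_pos: [0.5562, 0.1633, 0.06]
tcp_rot: [0.058, 0.998, 0.0, -0.0]
contact_force: [-0.9, 0.5, 0.5]
opening: 0.584
```

```bash
python3 - <<'E'
from h import *
here(); rel([(*S(-66,133.5),59.5,83.2)]); snap('side','s17')
im=np.load('pics/s17.npz')['im'][190:330,200:390]; cv2.imwrite('pics/s17c.png',cv2.resize(im,None,fx=4,fy=4,interpolation=cv2.INTER_CUBIC)[:,:,::-1])
E
```

```text
TCP scale [-76.2 133.8] z 60.0 f [-0.9  0.5  0.5] t 26.47
t 26.47 p [556.2 163.3  60. ] yaw 83.3 f [-0.92  0.51  0.51] open 0.584 zax [-2.e-04  1.e-04 -1.e+00]
(np.float64(566.3712062338864), np.float64(161.77555724045175), 59.5, 83.2) az 0.002  d -1.02 -0.03 0.05 rows 0.2
```

View pics/s17c.png

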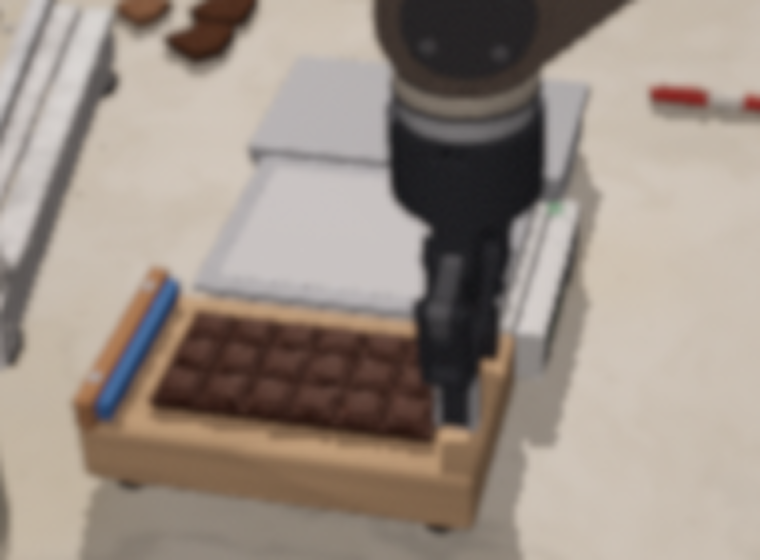

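Call:
servo_tool(increments="0 0 0 -0.15 0 0 5; 0 0 0 -0.3 0 0 5; 0 0 0 -0.45 0 0 5; 0 0 0 -0.6 0 0 5; 0 0 0 -0.75 0 0 5; 0 0 0 -0.9 0 0 5; 0 0 0 -0.9 0 0 5")

```text
time: 27.1
eef_pos: [0.5654, 0.1621, 0.0595]
tcp_rot: [0.058, 0.998, 0.0, 0.0]
contact_force: [-0.1, -0.0, -0.7]
opening: 0.587
```

```bash
python3 - <<'E'
from h import *
here(); snap('top','t18')
im=np.load('pics/t18.npz')['im'][150:220,220:310]; cv2.imwrite('pics/t18c.png',cv2.resize(im,None,fx=8,fy=8,interpolation=cv2.INTER_CUBIC)[:,:,::-1])
try: edges('t18',range(174,196,2),240,282,.055,60,range(249,276,3),164,185)
except Exception as e: print(e)
E
```

```text
TCP scale [-67.  133.7] z 59.5 f [-0.1 -0.  -0.7] t 27.1
left y+ y_s med 172.7 slope 0.55 deg sd 0.30
right y- y_s med 95.2 slope 0.21 deg sd 0.18
far x_s med 91.7 slope -8.67 deg
```

View pics/t18c.png

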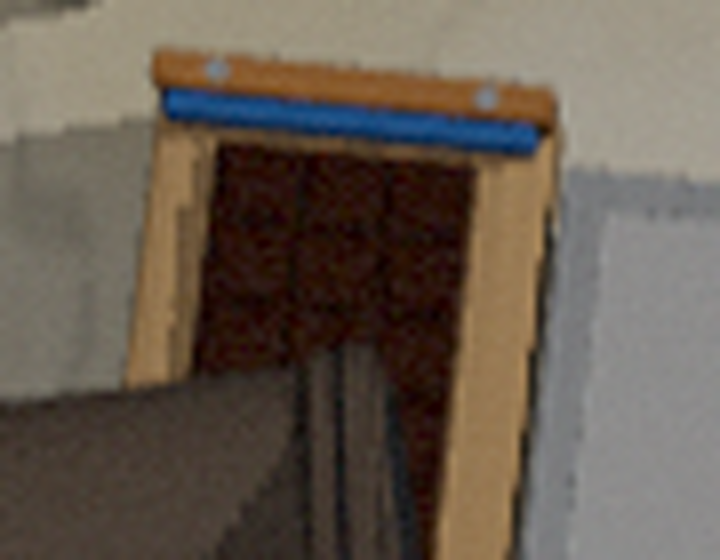

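```bash
python3 - <<'E'
from h import *
print([iS(a).round(1).tolist() for a in plane('top',[(263.1,169.1),(247.5,167.7),(278.7,170.4)],.055)*1000])
for z in(.045,.05,.055,.058): print(z,[iS(a).round(1).tolist() for a in plane('top',[(263.1,166.6)],z)*1000])
E
```

```text
[[89.7, 133.3], [89.3, 170.3], [90.3, 96.3]]
0.045 [[98.3, 135.4]]
0.05 [[97.0, 134.7]]
0.055 [[95.7, 134.0]]
0.058 [[94.9, 133.6]]
```

Call:
servo_tool(increments="0 0 0 -0.1 0 0 5; 0 0 0 -0.2 0 0 5; 0 0 0 -0.3 0 0 5; 0 0 0 -0.4 0 0 5; 0 0 0 -0.5 0 0 5; 0 0 0 -0.5 0 0 5")

```text
time: 27.65
eef_pos: [0.5698, 0.1616, 0.0594]
tcp_rot: [0.058, 0.998, 0.0, -0.0]
contact_force: [-0.9, 1.1, 1.2]
opening: 0.587
```

Call:
servo_tool(increments="0 0 0 -0.1 0 0 5; 0 0 0 -0.1 0 0 5")

```text
time: 27.82
eef_pos: [0.5706, 0.1615, 0.0594]
tcp_rot: [0.058, 0.998, 0.0, -0.001]
contact_force: [-3.7, 0.4, 1.1]
opening: 0.589
```

Call:
servo_tool(increments="0 0 0 -0.1 0 0 5; 0 0 0 -0.1 0 0 5")

```text
time: 27.98
eef_pos: [0.5715, 0.1615, 0.0594]
tcp_rot: [0.058, 0.998, 0.0, -0.001]
contact_force: [-4.4, 0.9, 3.1]
opening: 0.592
```

```bash
python3 - <<'E'
from h import *
here(); snap('top','t19');here()
im=np.load('pics/t19.npz')['im'][150:220,220:310]; cv2.imwrite('pics/t19c.png',cv2.resize(im,None,fx=8,fy=8,interpolation=cv2.INTER_CUBIC)[:,:,::-1])
E
```

```text
TCP scale [-60.9 133.8] z 59.4 f [-4.4  0.9  3.1] t 27.98
TCP scale [-60.8 133.8] z 59.4 f [-3.7  1.3  2.9] t 28.03
```

View pics/t19c.png

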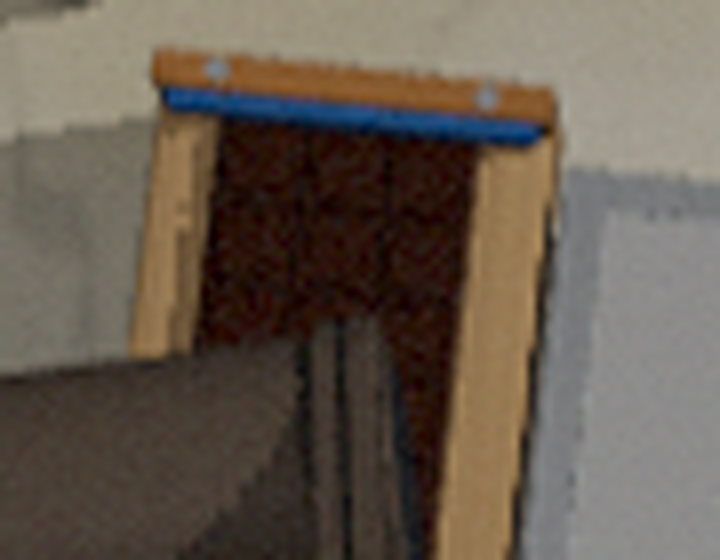

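Call:
servo_tool(increments="0 0 0 0.04 0 0 5; 0 0 0 0.08 0 0 5; 0 0 0 0.12 0 0 5; 0 0 0 0.16 0 0 5; 0 0 0 0.2 0 0 5; 0 0 0 0.24 0 0 5; 0 0 0 0.28 0 0 5; 0 0 0 0.33 0 0 5; 0 0 0 0.4 0 0 5; 0 0 0 0.5 0 0 5")

```text
time: 28.87
eef_pos: [0.5674, 0.1619, 0.0598]
tcp_rot: [0.058, 0.998, 0.0, 0.001]
contact_force: [0.5, -0.7, -0.1]
opening: 0.587
```

Call:
servo_tool(increments="0 0 0 0.1 0 0 5; 0 0 0 0.5 0 0 5; 0 0 0 1.5 0 0 5; 0 0 0 3 0 -2 5; 0 0 0 4 0 -6 5; 0 0 0 4 0 -10 5; 0 0 0 4 -4 -13 5; 0 0 0 4 -8 -13 5; 0 0 0 4 -12 -13 5; 0 0 0 4 -16 -13 5")

```text
time: 29.7
eef_pos: [0.5081, 0.0087, 0.1907]
tcp_rot: [0.057, 0.998, -0.0, 0.001]
contact_force: [-0.2, -0.8, 0.1]
opening: 0.587
```

```bash
python3 - <<'E'
from h import *
here(); snap('top','t20'); snap('side','s20')
im=np.load('pics/t20.npz')['im'][150:260,220:320]; cv2.imwrite('pics/t20c.png',cv2.resize(im,None,fx=7,fy=5.4,interpolation=cv2.INTER_CUBIC)[:,:,::-1])
im=np.load('pics/s20.npz')['im'][230:340,200:350]; cv2.imwrite('pics/s20c.png',cv2.resize(im,None,fx=5,fy=5,interpolation=cv2.INTER_CUBIC)[:,:,::-1])
E
```

```text
TCP scale [-105.7  -25.4] z 190.7 f [-0.2 -0.8  0.1] t 29.7
```

View pics/t20c.png

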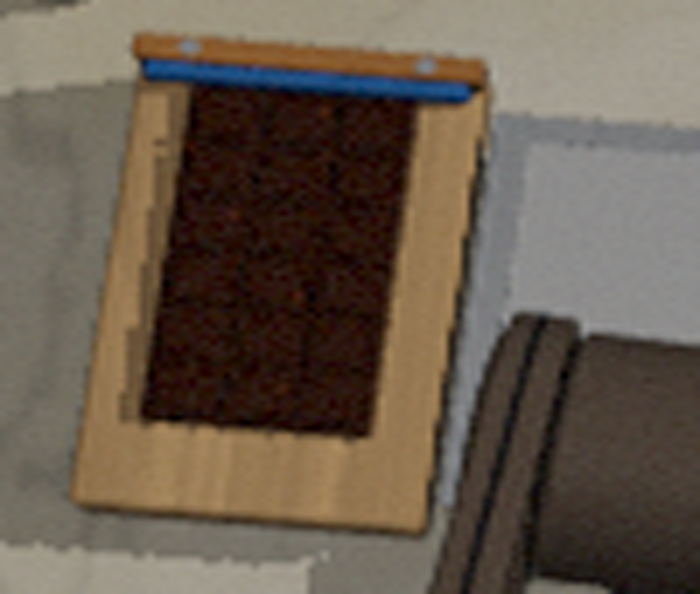

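View pics/s20c.png

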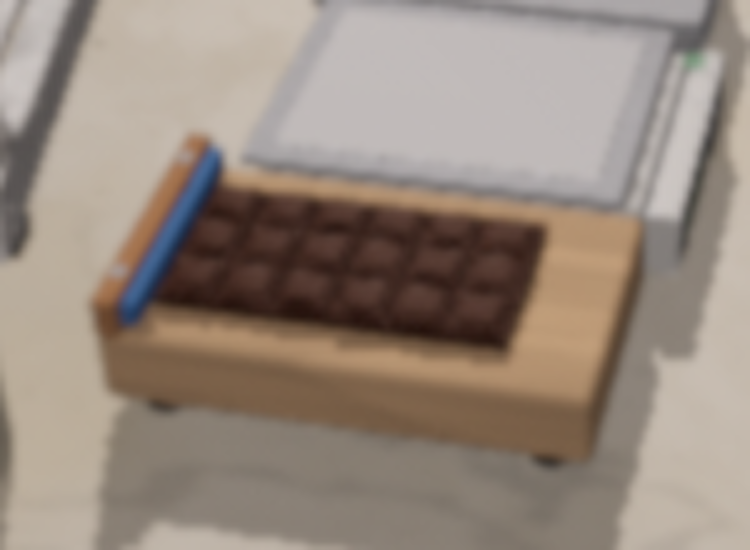

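View pics/t20.png

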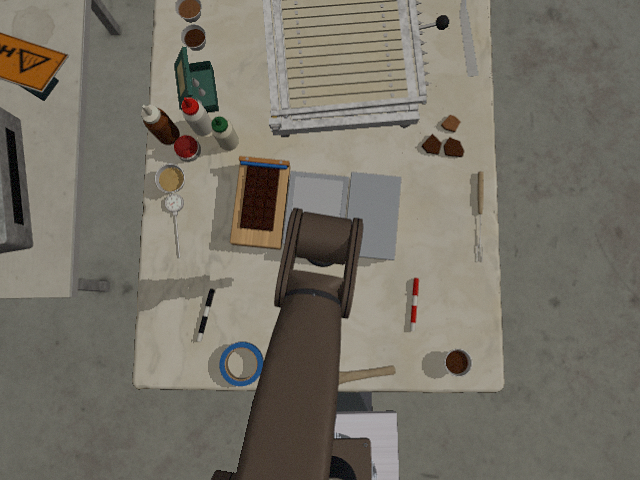

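The bar lies against the strip. One last numeric check of squareness and centring before I hand in.

```bash
python3 - <<'E'
from h import *
edges('t20',range(172,224,3),238,281,.055,60)
im=np.load('pics/t20.npz')['im'].astype(int); hs=cv2.cvtColor(im.astype(np.uint8),cv2.COLOR_RGB2HSV).astype(int)
b=((hs[...,0]>100)&(hs[...,0]<125)&(hs[...,1]>110))
A=[];B=[]
for u in range(248,278,2):
    v=np.nonzero(b[155:180,u])[0]+155; g=im[:,u].sum(1)/3; k=[r for r in range(225,238) if g[r]<60<=g[r+1]]
    print(u,'strip rows',v.min(),v.max(),'below',g[v.max()+1:v.max()+4].round().astype(int).tolist()); 
    if k: B.append((u,k[0]+(60-g[k[0]])/(g[k[0]+1]-g[k[0]])))
q=np.array([iS(a) for a in plane('top',B,.055)*1000]); f=np.polyfit(q[:,1],q[:,0],1); print('near end x_s',np.median(q[:,0]).round(1),'slope deg',np.degrees(f[0]).round(2))
E
```

```text
left y+ y_s med 172.8 slope 0.06 deg sd 0.31
right y- y_s med 95.3 slope 0.15 deg sd 0.18
248 strip rows 162 165 below [25, 26, 15]
250 strip rows 162 165 below [9, 28, 23]
252 strip rows 162 165 below [16, 21, 29]
254 strip rows 162 165 below [19, 27, 28]
256 strip rows 163 165 below [27, 18, 20]
258 strip rows 163 166 below [15, 24, 19]
260 strip rows 163 166 below [14, 18, 21]
262 strip rows 163 166 below [18, 13, 21]
264 strip rows 163 166 below [16, 15, 15]
266 strip rows 164 167 below [21, 24, 41]
268 strip rows 164 167 below [16, 16, 2]
270 strip rows 164 167 below [18, 14, 28]
272 strip rows 164 167 below [29, 19, 10]
274 strip rows 164 167 below [9, 11, 16]
276 strip rows 165 167 below [25, 24, 25]
near end x_s -54.3 slope deg -0.25
```

```bash
python3 - <<'E'
from h import *
here(); print(ctrl.sign_off())
E
```

```text
TCP scale [-105.7  -28.9] z 189.7 f [ 0.1 -0.5  0.5] t 29.8
the job is handed in; nothing more can be done
None
```

I zeroed the scale, slid the bar over the plate onto the board and against the blue strip, and handed the job in at 29.8 s. The hand-in gives no verdict, so the checks below are my own.

- **Zeroing:** I pressed the key with the red marker's end at about 4.5 N, which is about 5 mm of travel at the stated spring rate. That is an estimate, since nothing reported the key's travel. The marker then went back on the table at about x 0.40, y -0.21 m, roughly 125 mm from where I picked it up.
- **Weighing:** I nudged the bar 2–3 mm along the slab, then slid it onto the plate. It lay about 1 mm from the plate's middle in each direction, and my fingers were off it for about 1.3 s.
- **Wrapping board:** The bar is centred at 134.0 mm on the scale's y axis, against 133.4–134 for the board's middle. It is square to within about 0.25°.
- **Against the strip:** The last picture shows no gap along the strip. I drew the fingers back slowly so the strip could push the bar back and settle. A gap under 1 mm would not show in that picture, so the contact there is not proven.
- **Forces:** Pushing forces along the way read mostly around 1 N, with a force noise of about 0.7 N. The highest was about 4.4 N, when the bar pressed into the strip; I stopped pushing there. The force sensor also read 3 N upward at that moment, which I did not explain.
- **Other things on the table:** In the last top view the black marker, fork and thermometer look unmoved.

The side camera read about 3–4 mm off from the top camera and the arm's own position along x, so I relied on the top view for placing.

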